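# Load the lid polisher

### The arm

A 6-joint arm with a two-finger parallel gripper is mounted at the origin on the work surface. World frame = base frame: x ahead of the robot, y to its left, z up, the work surface at z = 0. Lengths are in m, angles in rad, forces in N, time in s.
With the tool pointing down it reaches from about 0.35 to 0.875 m from the base axis. Payload 4.2 kg.
Tool frame: the origin (TCP) lies at the very end of the fingers, on their centre line; the grasp point (between the pads) lies 19 mm behind it (bot.grasp_offset is the distance from the TCP to the grasp point, in m); z points along the fingers, y is the line along which they close (so a half turn about z gives the same grasp; the last joint's range is limited). The gripper opens to 87 mm and grips with 3 to 60 N. Pads are 19 mm wide; open, the fingers measure 117 mm over their backs; the gripper's body (75 mm by 190 mm) begins 51 mm behind the grasp point.
Start: joints at [-1.09, 0.385, 0.008, 0, -1.194, -0.259], TCP at [0.138, -0.61, 0.223] pointing down, gripper open.
Joint ranges: [-3.14, 3.14], [-1.21, 2.06], [-1.07, 1.41], [-3.16, 2.05], [-2.99, -0.16], [-3.1, 3.1]. Speed limits (rad/s): [2.79, 2.79, 3.14, 3.14, 3.14, 3.14].

### API

Orientations are given as a rotation vector (axis times angle).
In Python, from plant import bot, vision, job, nets gives the robot as it stands.
- The arm moves only by the tool send_rows, never from a script. Its argument "deltas" is a list of rows, each an object with "xyz": the shift along the tool's x, y, z in units of 30 mm (1.0 is 30 mm), a list of three; "angular": the turn, a rotation vector about the tool's x, y, z in units of 8 degrees (1.0 is 8 degrees), a list of three. In form: [{"xyz": [tx, ty, tz], "angular": [wx, wy, wz]}, ...]. A call has exactly 8 rows; each row shifts and turns the commanded pose from where the row before left it, along the tool's axes as they then stand; what a row does not reach is not made up. A row lasts 1/10 s, in which the tool goes at most 50 mm and 8.59 degrees, less where a joint would pass 70% of its speed; a pose out of reach is approached as far as the arm can. A call is refused whole if a number of a shift passes 1 or a number of a turn 1, either way. A call with a gripper value outside its range is refused whole. "hand" is the gripper's target within -1 to 1 (shut at 1, half-way at 0, fully open at -1), set as the call begins (left out, the last holds). The fingers move at their own pace and stop on an object; the grip force is fixed at half the most. Time passes only in rows, so rows that do not move let the fingers close, or fill a call up. It gives the time, the measured TCP pose, the force, the opening and the grip force at its end, in the units of the state.
- bot.state(): the state, without advancing time (a new reading comes with each control period).
- vision.camera(name): name is "scene" or "top" or "wrist"; returns a dict with "img" (420x560x3 uint8, blue, green, red), "fx", "fy", "cx", "cy" (pixels), "R" (3x3) and "t" (3): a world point X has camera coordinates R X + t. Camera axes: x right, y down, z forward; pixel columns grow to the right and rows downward; lengths in m; the calibration is good to about 2 mm. A picture is of the moment at which its call begins. There is no depth.
- job.finish_job(): hands the job in; it is judged then, once.
Trained networks look in the newest picture that a camera, given by its name, has taken for a name from the list of things; names that differ only in an ending like _2 or _b are one class to them, and where a whole thing is asked for, a point or a joint stands for the part that bears it (a point fixed in the world has none). Each returns a list of dicts, best first, with "p" (0 to 1); they miss things now and then, are a little off and sometimes report something else, mostly with a low value. They report only what shows in the picture. A call takes as long as a camera call. They do not tell look-alikes from the thing itself.
- nets.regions_of(camera, label): "mask" (420x560 bool, what is visible of it).
- nets.tip_of(camera, label): "xyz" ([x, y, z] in m, in world coordinates, good to about 4 mm: a listed point, or the origin of a listed thing).
The state is a dict: "t": time; "joint_pos": joint angles; "qd": joint speeds; "joint_torque": joint torques, N m; "tcp_pos": TCP position; "eef_rot": TCP orientation; "wrist_force": force on the tool from outside, world axes, zero at the start; "torque": the same for the moment, N m; "finger_gap": opening from 0.0 (shut) to 1.0 (fully open); "finger_force": force on a finger pad.
Only numpy, scipy, OpenCV 4.12 (cv2) and the standard library are available. Lean on these libraries where they do the work, as an engineer would, in place of code of your own. Each camera call takes 0.05 s, during which the arm holds its last target. There are 200 camera calls.

### The job

Get the lid polisher ready for its next run: first turn its isolator handle to off, and keep it off while you handle the lids. Load every lacquered lid standing on the table into the machine's gravity chute so that each lies flat on the slope, long side across, with its red decorated face up, slid down against the stop or the lid before it; and stand the two polish jars from the table on the white line of the low shelf, so that all three jars stand upright side by side in one straight row with at most about a finger's width between neighbours. When all that is in place turn the isolator fully on, and leave the other things on the bench alone.

Things in the scene. Friction and masses are not known exactly. Their poses are not given: they have to be found in the camera images.
- machine: green polishing machine with its gravity chute, fixed. Origin on the table under the middle of the chute; its +x points downhill along the chute (towards the machine's housing, which is 130 mm tall and starts 125 mm from the origin), z up. The chute's upper end is 120 mm from the origin on the -x side
- channel: chute channel: slippery steel floor, 30 degree slope, 270 mm long, 100 mm between side walls 19 mm high; yellow stop 28 mm high at the lower end, upper end open. Origin: floor top face, middle of its lower end, 35 mm above table; +x uphill along floor, y across, z off the floor. Things let go slide down; a lid set foot on the floor, top leaning uphill, falls back, uphill face down
- isolator (a joint): angle of the red isolator handle (rad): 0 = off stop, 1.4 = on stop. It grows anticlockwise seen from above. Firm stops at both ends; friction (about 0.12 N m) keeps it where it is left
- isolator_grip (a point): grip point of the isolator's red bar handle, on its vertical turning axis. The bar is 90 mm long, 18 mm thick and 34 mm tall, its top 13 mm above this point and about 107 mm above the table; it stands on a 56 mm disc, 17 mm below this point. The point's x axis runs along the bar (a white mark on the top is at its +x end), z up
- isolator_box: grey box of the isolator, 100 x 100 x 60 mm with a yellow top, fixed; a green mark on top shows where the handle's white mark points when off. Origin: centre of its underside; the handle lies along its x axis when off
- shelf: low mint-green shelf, fixed: a board 130 mm deep (x) by 250 mm long (y), its top 60 mm above the table, with a white line 7 mm wide along its middle (x = 0). Origin on the table under the middle, z up
- jar0: polish jar, amber glass with brass lid, 54 mm diameter, 58 mm tall in all (the top 13 mm is the lid, 53 mm wide), 0.2 kg. Origin at the centre of its underside, z up. This one already stands on the shelf's white line (it may be moved)
- jar1: polish jar, amber glass with brass lid, 54 mm diameter, 58 mm tall in all (the top 13 mm is the lid, 53 mm wide), 0.2 kg. Origin at the centre of its underside, z up. Starts on the table
- jar2: polish jar, amber glass with brass lid, 54 mm diameter, 58 mm tall in all (the top 13 mm is the lid, 53 mm wide), 0.2 kg. Origin at the centre of its underside, z up. Starts on the table
- lid0: lacquered case lid, a block 18 mm thick (x), 84 mm long (y), 44 mm wide (z as it starts, standing on a long edge), 0.1 kg. The half and face towards +x are red with a gold roundel (the decorated face); the half and face towards -x are plain black. Origin: centre of the long edge it starts on. May be absent
- lid0_face (a point): centre of the decorated face of lid0
- lid1: lacquered case lid, a block 18 mm thick (x), 84 mm long (y), 44 mm wide (z as it starts, standing on a long edge), 0.1 kg. The half and face towards +x are red with a gold roundel (the decorated face); the half and face towards -x are plain black. Origin: centre of the long edge it starts on. May be absent
- lid1_face (a point): centre of the decorated face of lid1
- lid2: lacquered case lid, a block 18 mm thick (x), 84 mm long (y), 44 mm wide (z as it starts, standing on a long edge), 0.1 kg. The half and face towards +x are red with a gold roundel (the decorated face); the half and face towards -x are plain black. Origin: centre of the long edge it starts on. May be absent
- lid2_face (a point): centre of the decorated face of lid2
- lid3: lacquered case lid, a block 18 mm thick (x), 84 mm long (y), 44 mm wide (z as it starts, standing on a long edge), 0.1 kg. The half and face towards +x are red with a gold roundel (the decorated face); the half and face towards -x are plain black. Origin: centre of the long edge it starts on. May be absent
- lid3_face (a point): centre of the decorated face of lid3
- bowl: red bowl, 90 mm wide; leave it alone. Origin at its underside
- cup: green cup, 68 mm wide, 70 mm tall; leave it alone. Origin at its underside
- oil: bottle, 60 mm wide, 130 mm tall; leave it alone. Origin at its underside
- pot: black lidded pot, 84 mm wide, 66 mm tall; leave it alone. Origin at its underside
- glue: red-capped glue jar, 56 mm wide, 80 mm tall (not a polish jar); leave it alone. Origin at its underside
Not all that is in view belongs to the job. What is shaped like the lid1 but blue or green is not meant.

How it is judged:
On the way, in this order (a step that is already met when the one before it is completed fails the run):
1. the isolator is turned off (value of joint isolator below 0.15 rad), for 0.2 s.
2. with the isolator off, all lids lie in the chute decorated face up, and the three jars stand in a row on the shelf (value of joint isolator below 0.15 rad and z of lid0_face in the frame of channel between 0.0145 and 0.0215 m and x of lid0_face in the frame of channel between 0.012 and 0.18 m and angle between the y axis of each of lid0, lid1, lid2, lid3 and the y axis of channel, either way round below 0.2 rad and linear speed of each of lid0, lid1, lid2, lid3, jar0, jar1, jar2 below 0.02 m/s and z of lid1_face in the frame of channel between 0.0145 and 0.0215 m and x of lid1_face in the frame of channel between 0.012 and 0.18 m and z of lid2_face in the frame of channel between 0.0145 and 0.0215 m and x of lid2_face in the frame of channel between 0.012 and 0.18 m and z of lid3_face in the frame of channel between 0.0145 and 0.0215 m and x of lid3_face in the frame of channel between 0.012 and 0.18 m and x of jar0 in the frame of shelf between -0.015 and 0.015 m and angle between each of jar0, jar1, jar2's own z axis and vertical below 0.1 rad and z of jar0 in the frame of shelf between 0.055 and 0.065 m and y of jar0 in the frame of shelf between -0.12 and 0.12 m and x of jar1 in the frame of shelf between -0.015 and 0.015 m and z of jar1 in the frame of shelf between 0.055 and 0.065 m and y of jar1 in the frame of shelf between -0.12 and 0.12 m and x of jar2 in the frame of shelf between -0.015 and 0.015 m and z of jar2 in the frame of shelf between 0.055 and 0.065 m and y of jar2 in the frame of shelf between -0.12 and 0.12 m and ((horizontal distance between jar0 and jar1 below 0.08 m and horizontal distance between jar1 and jar2 below 0.08 m) or horizontal distance between each of jar0, jar1 and jar2 below 0.08 m or (horizontal distance between jar0 and jar1 below 0.08 m and horizontal distance between jar0 and jar2 below 0.08 m))), for 0.2 s.
3. the isolator is turned on (value of joint isolator above 1.25 rad), for 0.2 s.
At the end, for the whole second after the job is handed in: Isolator on (over 1.25 rad). Every lid rests flat on the chute floor, decorated face up, within 0.2 rad of square across, centre within 180 mm of the stop. Three jars upright at rest on the shelf, within 15 mm of the white line, neighbours at most 80 mm apart between centres (value of joint isolator above 1.25 rad and z of lid0_face in the frame of channel between 0.0145 and 0.0215 m and x of lid0_face in the frame of channel between 0.012 and 0.18 m and angle between the y axis of each of lid0, lid1, lid2, lid3 and the y axis of channel, either way round below 0.2 rad and linear speed of each of lid0, lid1, lid2, lid3, jar0, jar1, jar2 below 0.02 m/s and z of lid1_face in the frame of channel between 0.0145 and 0.0215 m and x of lid1_face in the frame of channel between 0.012 and 0.18 m and z of lid2_face in the frame of channel between 0.0145 and 0.0215 m and x of lid2_face in the frame of channel between 0.012 and 0.18 m and z of lid3_face in the frame of channel between 0.0145 and 0.0215 m and x of lid3_face in the frame of channel between 0.012 and 0.18 m and x of jar0 in the frame of shelf between -0.015 and 0.015 m and angle between each of jar0, jar1, jar2's own z axis and vertical below 0.1 rad and z of jar0 in the frame of shelf between 0.055 and 0.065 m and y of jar0 in the frame of shelf between -0.12 and 0.12 m and x of jar1 in the frame of shelf between -0.015 and 0.015 m and z of jar1 in the frame of shelf between 0.055 and 0.065 m and y of jar1 in the frame of shelf between -0.12 and 0.12 m and x of jar2 in the frame of shelf between -0.015 and 0.015 m and z of jar2 in the frame of shelf between 0.055 and 0.065 m and y of jar2 in the frame of shelf between -0.12 and 0.12 m and ((horizontal distance between jar0 and jar1 below 0.08 m and horizontal distance between jar1 and jar2 below 0.08 m) or horizontal distance between each of jar0, jar1 and jar2 below 0.08 m or (horizontal distance between jar0 and jar1 below 0.08 m and horizontal distance between jar0 and jar2 below 0.08 m))); the robot touches nothing.
It fails at once if a lid is handled while the isolator is not off (value of joint isolator above 0.5 rad and (contact force between the fingers and lid0 above 0.5 N or contact force between the fingers and lid1 above 0.5 N or contact force between the fingers and lid2 above 0.5 N or contact force between the fingers and lid3 above 0.5 N)).
It fails at once if something else on the bench is moved by more than 30 mm (distance of any of bowl, cup, oil, pot, glue from where it was at the start of the episode above 0.03 m).
Of lid0, lid1, lid2, lid3 only 3 to 4 are there at a start; the rules pass over those that are not, and their reading is None.
At some moment in a run one of jar1, jar2 may be knocked a few centimetres aside while the robot is not near it.
It also fails if it takes over 208 s, if anything falls off the work surface, if the arm or the gripper's body presses on something with over 40 N, if the wrist force passes 120 N, or if a joint passes its speed limit or range.

## Working session

There is one attempt and no reset: what is moved stays moved. The work goes in short steps, Python scripts to look and compute and a tool call to move; the robot and the scene stay as the last step left them, time stands still between calls to the robot, and variables do not carry over. Pictures are saved under pics/ and viewed, at most 14 in all, crops included, and the job is handed in when it is done.

Besides the shell and the picture viewer there is one more tool, called after ">>>" as name([rows], argument=value, ...), one row to a line, values as JSON. send_rows: Moves the arm, as the interface text tells. Its arguments: {"type":"object","properties":{"deltas":{"type":"array"},"hand":{"type":"number"}},"required":["deltas"]}

```bash
ls; mkdir -p pics; python3 - <<'E'
from plant import bot, vision, job, nets
import cv2, numpy as np
print(bot.state())
for n in ["scene","top"]:
    c=vision.camera(n); cv2.imwrite(f"pics/{n}0.png",c["img"])
    print(n,c["fx"],c["cx"],c["cy"],np.round(c["R"],3).tolist(),np.round(c["t"],3).tolist())
    for l in ["machine","channel","isolator_grip","isolator_box","shelf","jar0","lid0","lid0_face","bowl","cup","oil","pot","glue"]:
        print(l,[(round(d["p"],2),np.round(d["xyz"],3).tolist()) for d in nets.tip_of(n,l)])
E
```

```text
pics
{'t': 0.0, 'joint_pos': array([-1.09040372e+00,  3.85564772e-01,  6.63630966e-03, -5.07756650e-04,
       -1.19404365e+00, -2.58614431e-01]), 'qd': array([-4.11171440e-05,  2.49553033e-04,  4.73499310e-04, -6.67670012e-04,
        1.03395831e-03, -1.71170458e-03]), 'joint_torque': array([ 1.43294223e-03, -3.90668535e+01,  1.87407517e+01,  4.21995789e+00,
        1.10582571e-02, -1.61040357e-04]), 'tcp_pos': array([ 0.13736965, -0.60908868,  0.22145748]), 'eef_rot': array([ 0.34732396, -3.12198439, -0.0034544 ]), 'wrist_force': array([-0.32468736,  0.30698496, -0.04915052]), 'torque': array([0.01573947, 0.02799994, 0.0157925 ]), 'finger_force': 0.0, 'finger_gap': 0.9971233694850223}
scene 405.41552477598617 285.8965641496646 207.05817264572764 [[-0.507, 0.862, 0.022], [0.533, 0.334, -0.777], [-0.677, -0.382, -0.629]] [0.247, -0.227, 1.424]
machine [(0.73, [0.542, 0.457, 0.0]), (0.62, [0.577, 0.006, -0.002]), (0.53, [0.72, 0.299, 0.001])]
channel []
isolator_grip [(0.79, [0.667, 0.196, 0.095])]
isolator_box [(0.78, [0.665, 0.198, 0.002])]
shelf [(0.69, [0.547, -0.357, -0.001]), (0
[... 1126 characters left out ...]
r0 [(0.86, [0.374, -0.219, 0.002]), (0.81, [0.395, -0.344, 0.005]), (0.62, [0.544, -0.363, 0.06]), (0.23, [0.578, 0.007, -0.001])]
lid0 [(0.72, [0.52, 0.183, -0.004]), (0.69, [0.342, -0.105, 0.002]), (0.61, [0.506, 0.322, 0.0]), (0.58, [0.408, 0.331, 0.002]), (0.52, [0.395, 0.19, -0.005]), (0.49, [0.342, 0.066, 0.0]), (0.28, [0.581, 0.005, 0.001]), (0.28, [0.53, 0.184, 0.025])]
lid0_face []
bowl [(0.9, [0.615, 0.343, -0.003]), (0.42, [0.578, 0.004, -0.001])]
cup [(0.8, [0.723, 0.303, -0.001])]
oil [(0.61, [0.754, -0.274, 0.006]), (0.17, [0.722, 0.304, -0.001])]
pot [(0.91, [0.469, 0.478, -0.0]), (0.2, [0.42, 0.33, 0.018])]
glue [(0.57, [0.545, 0.458, -0.001]), (0.25, [0.756, -0.273, 0.002])]
```

View pics/scene0.png

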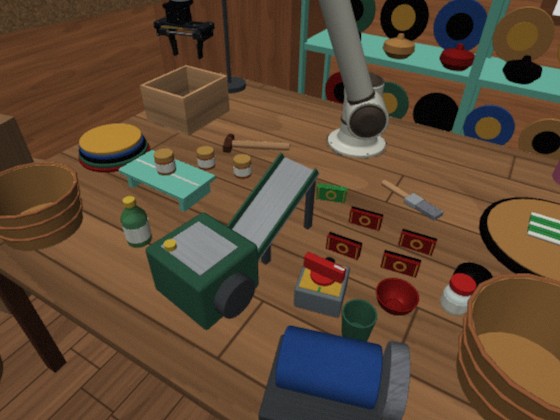

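View pics/top0.png

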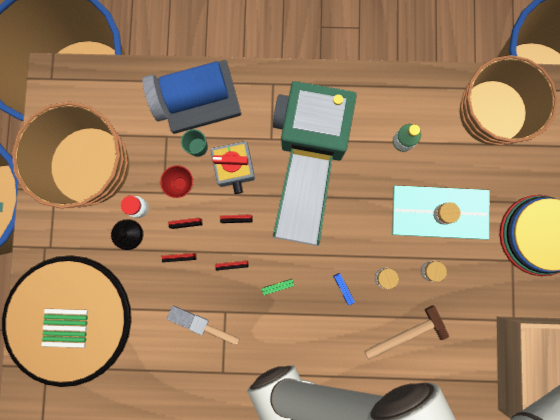

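The scene picture shows four red lids at (366,218), (417,242), (344,245) and (400,263), with their red roundel faces towards the camera. The green block at (331,191) is a look-alike, and there is a blue one too. The top picture shows the same lids at (185,223), (236,218), (178,258) and (231,265), with the decoys at (278,287) green and (343,289) blue. The jars are at (387,278) and (435,271), and jar0 is on the shelf at (450,212). I'll confirm this in one enlarged crop and measure the yaws.

```bash
cat > h.py <<'E'
from plant import bot, vision, job, nets
import cv2, numpy as np
from scipy.spatial.transform import Rotation as Ro
def proj(c,uv,z):
    """pixels -> world points on plane z"""
    uv=np.atleast_2d(uv).astype(float); R=np.array(c["R"]); t=np.array(c["t"])
    d=np.c_[(uv[:,0]-c["cx"])/c["fx"],(uv[:,1]-c["cy"])/c["fy"],np.ones(len(uv))]@R
    o=-R.T@t
    return o+d*((z-o[2])/d[:,2])[:,None]
def rect(c,mask,z):
    ys,xs=np.nonzero(mask); P=proj(c,np.c_[xs,ys],z)[:,:2]
    (cx,cy),(w,h),a=cv2.minAreaRect(P.astype(np.float32)); a=np.deg2rad(a)
    if h>w: a+=np.pi/2; w,h=h,w
    a=(a+np.pi/2)%np.pi-np.pi/2
    return np.round([cx,cy,w,h],3).tolist(), round(a,3), np.median(P,0)
E
python3 - <<'E'
from h import *
c=vision.camera("top"); im=c["img"]
cv2.imwrite("pics/crop1.png",cv2.resize(im[140:280,150:290],None,fx=4,fy=4,interpolation=cv2.INTER_CUBIC))
hsv=cv2.cvtColor(im,cv2.COLOR_BGR2HSV)
red=((hsv[...,0]<8)|(hsv[...,0]>172))&(hsv[...,1]>150)&(hsv[...,2]>70)
print("lids (long axis yaw)")
for d in nets.regions_of("top","lid0"):
    m=d["mask"]; r=rect(c,m,.044); n=int((m&red).sum())
    rr=rect(c,m&red,.044) if n>20 else None
    print(round(d["p"],2),r[0],r[1],n,rr and (rr[0],rr[1],np.round(rr[2]-r[2],4)))
for l,z in [("isolator_grip",.107),("shelf",.06),("channel",.1),("machine",.1),("jar0",.058),("isolator_box",.06)]:
    for d in nets.regions_of("top",l):
        r=rect(c,d["mask"],z); print(l,round(d["p"],2),r[0],r[1])
E
```

```text
lids (long axis yaw)
0.73 [0.412, 0.327, 0.09, 0.018] -1.461 135 ([0.416, 0.329, 0.088, 0.011], np.float64(-1.461), array([0.0035, 0.0028]))
0.69 [0.345, 0.066, 0.082, 0.02] -1.254 0 None
0.68 [0.343, -0.108, 0.086, 0.021] 0.502 0 None
0.67 [0.398, 0.187, 0.088, 0.021] -1.453 129 ([0.399, 0.189, 0.085, 0.01], np.float64(-1.433), array([0.0022, 0.0054]))
0.63 [0.504, 0.314, 0.088, 0.02] -1.457 103 ([0.508, 0.316, 0.086, 0.01], np.float64(-1.433), array([0.0046, 0.0026]))
isolator_grip 0.61 [0.661, 0.195, 0.091, 0.052] 1.301
shelf 0.97 [0.549, -0.357, 0.251, 0.13] 1.55
channel 0.76 [0.578, 0.004, 0.238, 0.122] -0.147
channel 0.59 [0.5, 0.303, 0.087, 0.021] -1.414
machine 0.63 [0.669, 0.004, 0.416, 0.205] -0.168
jar0 0.93 [0.395, -0.338, 0.065, 0.051] -1.543
jar0 0.86 [0.374, -0.217, 0.059, 0.056] -1.568
jar0 0.81 [0.547, -0.374, 0.069, 0.057] -1.114
isolator_box 0.93 [0.651, 0.191, 0.132, 0.099] 0.237
isolator_box 0.18 [0.412, 0.323, 0.084, 0.018] -1.472
```

View pics/crop1.png

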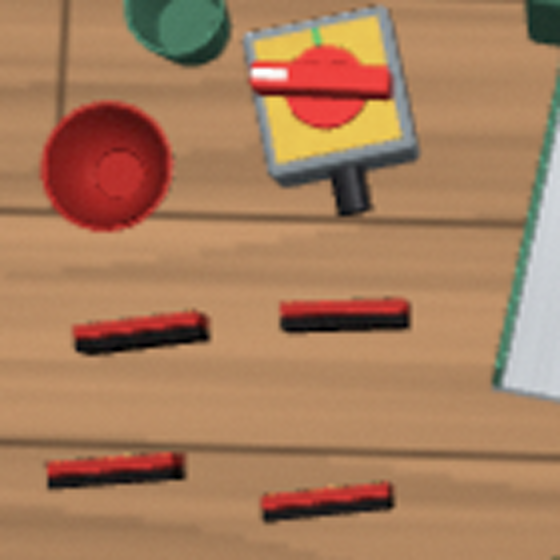

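All four lids are real: each has its red half on the +x (upper) side in the crop. The isolator's white mark points to +y at (270,72), while the green "off" mark is at (315,33), so it is on now and must turn clockwise. Next I'll write a planner.

```bash
cat >> h.py <<'E'
def pose(psi,a=0,mu=0):
    """tool down, closing axis at yaw psi; then tool z leant by a towards yaw mu"""
    y=np.array([np.cos(psi),np.sin(psi),0]); z=np.array([0,0,-1.]); x=np.cross(y,z)
    return Ro.from_rotvec(-a*np.array([-np.sin(mu),np.cos(mu),0]))*Ro.from_matrix(np.c_[x,y,z])
def plan(wps,start=None):
    """wps: (pos, Rotation, mm per row); prints calls of 8 rows"""
    if start is None:
        s=bot.state(); start=(s["tcp_pos"],Ro.from_rotvec(s["eef_rot"]))
        print("t",round(s["t"],1),"tcp",np.round(s["tcp_pos"],4),"q",np.round(s["joint_pos"],2))
    p,R=np.array(start[0],float),start[1]; rows=[]
    for P,Q,v in wps:
        P=np.array(P,float); w=(R.inv()*Q).as_rotvec(); p0,R0=p,R
        n=max(1,int(np.ceil(max(np.linalg.norm(P-p)*1000/v, np.rad2deg(np.abs(w).max())/7.8))))
        for i in range(1,n+1):
            f=i/n; Pt=p0+(P-p0)*f; Rt=R0*Ro.from_rotvec(w*f)
            d=np.round(np.clip(R.inv().apply(Pt-p)/.03,-1,1),2); a=np.round(np.clip(np.rad2deg((R.inv()*Rt).as_rotvec())/8,-1,1),2)
            rows.append((d+0.,a+0.)); p=p+R.apply(d*.03); R=R*Ro.from_rotvec(np.deg2rad(a*8))
        rows.append(None)
    rows=[r for r in rows[:-1] if r is not None]
    f=lambda v:"["+",".join(f"{x:g}" for x in v)+"]"
    for i in range(0,len(rows),8):
        print("CALL",i//8); k=0; b=rows[i:i+8]
        while k<len(b):
            j=k
            while j+1<len(b) and all(np.array_equal(b[k][m],b[j+1][m]) for m in (0,1)): j+=1
            print(f" {j-k+1}x",f(b[k][0]),f(b[k][1])); k=j+1
    print("end err mm",np.round((p-np.array(wps[-1][0]))*1000,1))
    return p,R
E
python3 - <<'E'
from h import *
c=vision.camera("top")
for z,pts in [(.17,[(274,236),(321,244)]),(.045,[(291,151),(332,159)])]:
    P=proj(c,pts,z); print(z,np.round(P,3).tolist(),np.round(P.mean(0),3))
Q=pose(np.pi-.03)
plan([((.35,-.25,.25),pose(2.6),41),((.667,.1975,.23),Q,41),((.667,.1975,.13),Q,29)])
E
```

```text
0.17 [[0.47, 0.074, 0.17], [0.454, -0.039, 0.17]] [0.462 0.018 0.17 ]
0.045 [[0.704, 0.039, 0.045], [0.685, -0.072, 0.045]] [ 0.695 -0.017  0.045]
t 1.9 tcp [ 0.1375 -0.6097  0.2225] q [-1.09  0.38  0.01  0.   -1.19 -0.26]
CALL 0
 1x [-0.87,0.92,-0.08] [0,0,-0.53]
 1x [-0.93,0.86,-0.09] [0,0,-0.52]
 1x [-0.99,0.78,-0.08] [0,0,-0.53]
 1x [-1,0.71,-0.08] [0,0,-0.52]
 1x [-1,0.63,-0.09] [0,0,-0.53]
 1x [-1,0.53,-0.08] [0,0,-0.52]
 1x [-1,0.45,-0.08] [0,0,-0.53]
 1x [-1,0.34,-0.09] [0,0,-0.53]
CALL 1
 1x [-1,0.24,-0.08] [0,0,-0.52]
 1x [-1,0.12,-0.08] [0,0,-0.53]
 1x [-1,0.02,-0.09] [0,0,-0.52]
 1x [-1,-0.1,0.04] [0,0,-0.24]
 1x [-1,-0.15,0.05] [0,0,-0.25]
 1x [-1,-0.21,0.04] [0,0,-0.24]
 1x [-1,-0.26,0.05] [0,0,-0.25]
 1x [-1,-0.31,0.04] [0,0,-0.24]
CALL 2
 1x [-1,-0.37,0.05] [0,0,-0.25]
 1x [-1,-0.43,0.04] [0,0,-0.24]
 1x [-1,-0.47,0.05] [0,0,-0.25]
 1x [-1,-0.52,0.04] [0,0,-0.24]
 1x [-1,-0.58,0.05] [0,0,-0.24]
 1x [-1,-0.62,0.04] [0,0,-0.25]
 1x [-1,-0.67,0.05] [0,0,-0.24]
 1x [-1,-0.71,0.04] [0,0,-0.25]
CALL 3
 1x [-1,-0.77,0.05] [0,0,-0.24]
 1x [-1,-0.8,0.04] [0,0,-0.25]
 1x [-0.59,-0.02,0.56] [0,0,0]
 1x [-0.58,-0.02,0.55] [0,0,0]
 1x [-0.59,-0.02,0.56] [0,0,0]
 1x [-0.58,-0.02,0.55] [0,0,0]
 1x [-0.59,-0.02,0.56] [0,0,0]
 1x [-0.58,-0.02,0.56] [0,0,0]
end err mm [-0.1 -0.1 -0.1]
```

```bash
python3 - <<'E'
s=open("h.py").read(); i=s.index("def plan(")
s=s[:i]+'''def plan(wps,start=None):
    """wps: (pos, Rotation, mm per row): turn on the spot, then a straight shift in equal rows"""
    if start is None:
        s=bot.state(); start=(s["tcp_pos"],Ro.from_rotvec(s["eef_rot"]))
        print("t",round(s["t"],1),"tcp",np.round(s["tcp_pos"],4),"q",np.round(s["joint_pos"],2),"gap",round(s["finger_gap"],2))
    p,R=np.array(start[0],float),start[1]; k=0
    f=lambda v:"["+",".join(f"{x:g}" for x in v)+"]"
    for P,Q,v in wps:
        w=np.rad2deg((R.inv()*Q).as_rotvec())/8; n=int(np.ceil(max(np.abs(w).max()-.06,0)/.98))
        if n:
            a=np.round(w/n,2)+0.; R=R*Ro.from_rotvec(np.deg2rad(a*8*n)); print(f" turn {n} rows ({k}..{k+n-1})",f(a)); k+=n
        d=R.inv().apply(np.array(P,float)-p)/.03; n=int(np.ceil(max(np.linalg.norm(d)*30/v,np.abs(d).max())))
        if n:
            d=np.round(d/n,2)+0.; p=p+R.apply(d*n*.03); print(f" move {n} rows ({k}..{k+n-1})",f(d)); k+=n
    print("rows",k,"end err mm",np.round((p-np.array(wps[-1][0]))*1000,1))
    return p,R
'''
open("h.py","w").write(s)
E
python3 - <<'E'
from h import *
Q=pose(np.pi-.03)
plan([((.36,-.25,.25),pose(2.6),41),((.667,.1975,.23),Q,41),((.667,.1975,.13),Q,29)])
E
```

```text
t 1.9 tcp [ 0.1375 -0.6097  0.2225] q [-1.09  0.38  0.01  0.   -1.19 -0.26] gap 1.0
 turn 6 rows (0..5) [0,0,-0.96]
 move 15 rows (6..20) [-0.94,-0.01,-0.06]
 turn 4 rows (21..24) [0,0,-0.92]
 move 16 rows (25..40) [-0.95,-0.61,0.04]
 move 4 rows (41..44) [-0.01,0,0.84]
rows 45 end err mm [ 0.3  0.2 -0.4]
```

>>> send_rows([
  {"xyz": [0,0,0],"angular": [0,0,-0.96]},
  {"xyz": [0,0,0],"angular": [0,0,-0.96]},
  {"xyz": [0,0,0],"angular": [0,0,-0.96]},
  {"xyz": [0,0,0],"angular": [0,0,-0.96]},
  {"xyz": [0,0,0],"angular": [0,0,-0.96]},
  {"xyz": [0,0,0],"angular": [0,0,-0.96]},
  {"xyz": [-0.94,-0.01,-0.06],"angular": [0,0,0]},
  {"xyz": [-0.94,-0.01,-0.06],"angular": [0,0,0]},
], hand=-1)

```text
t: 2.65
tcp_pos: [0.1672, -0.5614, 0.2256]
eef_rot: [1.54, -2.738, -0.001]
wrist_force: [0.6, -0.4, -0.0]
finger_gap: 1.0
finger_force: 0.0
```

>>> send_rows([
  {"xyz": [-0.94,-0.01,-0.06],"angular": [0,0,0]},
  {"xyz": [-0.94,-0.01,-0.06],"angular": [0,0,0]},
  {"xyz": [-0.94,-0.01,-0.06],"angular": [0,0,0]},
  {"xyz": [-0.94,-0.01,-0.06],"angular": [0,0,0]},
  {"xyz": [-0.94,-0.01,-0.06],"angular": [0,0,0]},
  {"xyz": [-0.94,-0.01,-0.06],"angular": [0,0,0]},
  {"xyz": [-0.94,-0.01,-0.06],"angular": [0,0,0]},
  {"xyz": [-0.94,-0.01,-0.06],"angular": [0,0,0]},
])

```text
t: 3.45
tcp_pos: [0.2867, -0.3691, 0.2408]
eef_rot: [-1.542, 2.737, -0.001]
wrist_force: [0.7, 0.4, 0.6]
finger_gap: 0.998
finger_force: 0.0
```

>>> send_rows([
  {"xyz": [-0.94,-0.01,-0.06],"angular": [0,0,0]},
  {"xyz": [-0.94,-0.01,-0.06],"angular": [0,0,0]},
  {"xyz": [-0.94,-0.01,-0.06],"angular": [0,0,0]},
  {"xyz": [-0.94,-0.01,-0.06],"angular": [0,0,0]},
  {"xyz": [-0.94,-0.01,-0.06],"angular": [0,0,0]},
  {"xyz": [0,0,0],"angular": [0,0,-0.92]},
  {"xyz": [0,0,0],"angular": [0,0,-0.92]},
  {"xyz": [0,0,0],"angular": [0,0,-0.92]},
])

```text
t: 4.25
tcp_pos: [0.3607, -0.2499, 0.2498]
eef_rot: [-2.045, 2.385, -0.001]
wrist_force: [-0.4, -0.5, -1.2]
finger_gap: 0.998
finger_force: 0.0
```

>>> send_rows([
  {"xyz": [0,0,0],"angular": [0,0,-0.92]},
  {"xyz": [-0.95,-0.61,0.04],"angular": [0,0,0]},
  {"xyz": [-0.95,-0.61,0.04],"angular": [0,0,0]},
  {"xyz": [-0.95,-0.61,0.04],"angular": [0,0,0]},
  {"xyz": [-0.95,-0.61,0.04],"angular": [0,0,0]},
  {"xyz": [-0.95,-0.61,0.04],"angular": [0,0,0]},
  {"xyz": [-0.95,-0.61,0.04],"angular": [0,0,0]},
  {"xyz": [-0.95,-0.61,0.04],"angular": [0,0,0]},
])

```text
t: 5.05
tcp_pos: [0.4954, -0.0535, 0.2414]
eef_rot: [-2.187, 2.255, -0.001]
wrist_force: [0.6, -0.1, -0.2]
finger_gap: 1.002
finger_force: 0.0
```

>>> send_rows([
  {"xyz": [-0.95,-0.61,0.04],"angular": [0,0,0]},
  {"xyz": [-0.95,-0.61,0.04],"angular": [0,0,0]},
  {"xyz": [-0.95,-0.61,0.04],"angular": [0,0,0]},
  {"xyz": [-0.95,-0.61,0.04],"angular": [0,0,0]},
  {"xyz": [-0.95,-0.61,0.04],"angular": [0,0,0]},
  {"xyz": [-0.95,-0.61,0.04],"angular": [0,0,0]},
  {"xyz": [-0.95,-0.61,0.04],"angular": [0,0,0]},
  {"xyz": [-0.95,-0.61,0.04],"angular": [0,0,0]},
])

```text
t: 5.85
tcp_pos: [0.6488, 0.1698, 0.2315]
eef_rot: [-2.187, 2.255, -0.0]
wrist_force: [0.3, -0.7, 0.4]
finger_gap: 0.999
finger_force: 0.0
```

>>> send_rows([
  {"xyz": [-0.95,-0.61,0.04],"angular": [0,0,0]},
  {"xyz": [0,0,0.84],"angular": [0,0,0]},
  {"xyz": [0,0,0.84],"angular": [0,0,0]},
  {"xyz": [0,0,0.84],"angular": [0,0,0]},
  {"xyz": [0,0,0.84],"angular": [0,0,0]},
  {"xyz": [0,0,0],"angular": [0,0,0]},
  {"xyz": [0,0,0],"angular": [0,0,0]},
  {"xyz": [0,0,0],"angular": [0,0,0]},
])

```text
t: 6.65
tcp_pos: [0.6685, 0.1969, 0.1316]
eef_rot: [-2.185, 2.253, -0.002]
wrist_force: [0.3, 1.0, 0.7]
finger_gap: 0.996
finger_force: 0.0
```

>>> send_rows([
  {"xyz": [0.02,0.02,0.82],"angular": [0,0,0]},
  {"xyz": [0.02,0.02,0.82],"angular": [0,0,0]},
  {"xyz": [0,0,0],"angular": [0,0,0]},
  {"xyz": [0,0,0],"angular": [0,0,0]},
  {"xyz": [0,0,0],"angular": [0,0,0]},
  {"xyz": [0,0,0],"angular": [0,0,0]},
  {"xyz": [0,0,0],"angular": [0,0,0]},
  {"xyz": [0,0,0],"angular": [0,0,0]},
], hand=-1)

```text
t: 7.45
tcp_pos: [0.6664, 0.1955, 0.0811]
eef_rot: [-2.186, 2.255, -0.001]
wrist_force: [-0.1, 0.1, -0.1]
finger_gap: 1.001
finger_force: 0.0
```

>>> send_rows([
  {"xyz": [0,0,0],"angular": [0,0,0]},
  {"xyz": [0,0,0],"angular": [0,0,0]},
  {"xyz": [0,0,0],"angular": [0,0,0]},
  {"xyz": [0,0,0],"angular": [0,0,0]},
  {"xyz": [0,0,0],"angular": [0,0,0]},
  {"xyz": [0,0,0],"angular": [0,0,0]},
  {"xyz": [0,0,0],"angular": [0,0,0]},
  {"xyz": [0,0,0],"angular": [0,0,0]},
], hand=1)

```text
t: 8.25
tcp_pos: [0.6661, 0.1953, 0.0803]
eef_rot: [2.187, -2.255, -0.0]
wrist_force: [0.3, -0.4, 0.1]
finger_gap: 0.356
finger_force: 0.0
```

>>> send_rows([
  {"xyz": [0,0,0],"angular": [0,0,0.6]},
  {"xyz": [0,0,0],"angular": [0,0,0.6]},
  {"xyz": [0,0,0],"angular": [0,0,0.6]},
  {"xyz": [0,0,0],"angular": [0,0,0.6]},
  {"xyz": [0,0,0],"angular": [0,0,0.6]},
  {"xyz": [0,0,0],"angular": [0,0,0.6]},
  {"xyz": [0,0,0],"angular": [0,0,0.6]},
  {"xyz": [0,0,0],"angular": [0,0,0.6]},
])

```text
t: 9.05
tcp_pos: [0.6672, 0.1958, 0.0805]
eef_rot: [-1.318, 2.849, -0.0]
wrist_force: [3.1, 0.3, -0.9]
finger_gap: 0.217
finger_force: 28.4
```

>>> send_rows([
  {"xyz": [0,0,0],"angular": [0,0,0.6]},
  {"xyz": [0,0,0],"angular": [0,0,0.6]},
  {"xyz": [0,0,0],"angular": [0,0,0.6]},
  {"xyz": [0,0,0],"angular": [0,0,0.6]},
  {"xyz": [0,0,0],"angular": [0,0,0.6]},
  {"xyz": [0,0,0],"angular": [0,0,0.6]},
  {"xyz": [0,0,0],"angular": [0,0,0.6]},
  {"xyz": [0,0,0],"angular": [0,0,0]},
])

```text
t: 9.85
tcp_pos: [0.6666, 0.1963, 0.0805]
eef_rot: [-0.444, 3.108, 0.002]
wrist_force: [-0.8, 2.2, -0.3]
finger_gap: 0.214
finger_force: 28.8
```

```bash
python3 - <<'E'
from h import *
s=bot.state(); print(s["t"],s["tcp_pos"],s["joint_pos"].round(2),s["torque"].round(2),s["wrist_force"].round(1),s["finger_gap"])
c=vision.camera("top"); cv2.imwrite("pics/t2.png",c["img"])
E
```

```text
9.85 [0.66658459 0.19625631 0.0804608 ] [ 0.52  0.61  0.02 -0.   -0.98 -1.8 ] [ 0.75 -0.06  0.07] [-0.8  2.2 -0.3] 0.21390262880210673
```

>>> send_rows([
  {"xyz": [0,0,0],"angular": [0,0,0.25]},
  {"xyz": [0,0,0],"angular": [0,0,0.25]},
  {"xyz": [0,0,0],"angular": [0,0,0.2]},
  {"xyz": [0,0,0],"angular": [0,0,0]},
  {"xyz": [0,0,0],"angular": [0,0,0]},
  {"xyz": [0,0,0],"angular": [0,0,0]},
  {"xyz": [0,0,0],"angular": [0,0,0]},
  {"xyz": [0,0,0],"angular": [0,0,0]},
])

```text
t: 10.7
tcp_pos: [0.6665, 0.1963, 0.0805]
eef_rot: [-0.293, 3.126, 0.002]
wrist_force: [1.5, 5.7, -0.5]
finger_gap: 0.213
finger_force: 28.7
```

```bash
python3 - <<'E'
from h import *
s=bot.state(); print(s["t"],s["eef_rot"],s["torque"].round(2),s["wrist_force"].round(1),s["finger_gap"])
E
```

```text
10.7 [-2.92854464e-01  3.12627199e+00  2.18945860e-03] [ 1.55 -0.34  0.03] [ 1.5  5.7 -0.5] 0.21286359998126092
```

>>> send_rows([
  {"xyz": [0,0,0],"angular": [0,0,0]},
  {"xyz": [0,0,0],"angular": [0,0,0]},
  {"xyz": [0,0,0],"angular": [0,0,0]},
  {"xyz": [0,0,0],"angular": [0,0,0]},
  {"xyz": [0,0,-1],"angular": [0,0,0]},
  {"xyz": [0,0,-1],"angular": [0,0,0]},
  {"xyz": [0,0,-1],"angular": [0,0,0]},
  {"xyz": [0,0,-1],"angular": [0,0,0]},
], hand=0.1)

```text
t: 11.5
tcp_pos: [0.6658, 0.1947, 0.2015]
eef_rot: [0.291, -3.127, 0.001]
wrist_force: [0.0, 0.2, -0.4]
finger_gap: 0.451
finger_force: 0.0
```

>>> send_rows([
  {"xyz": [0,-1,0],"angular": [0,0,-0.95]},
  {"xyz": [0,-1,0],"angular": [0,0,-0.95]},
  {"xyz": [0,-1,0],"angular": [0,0,-0.95]},
  {"xyz": [0,-1,0],"angular": [0,0,-0.95]},
  {"xyz": [0,-1,0],"angular": [0,0,-0.95]},
  {"xyz": [0,-1,0],"angular": [0,0,-0.95]},
  {"xyz": [0,0,0],"angular": [0,0,-0.95]},
  {"xyz": [0,0,0],"angular": [0,0,-0.95]},
])

```text
t: 12.3
tcp_pos: [0.7529, 0.0411, 0.1994]
eef_rot: [1.837, -2.546, -0.001]
wrist_force: [0.3, 0.0, -0.4]
finger_gap: 0.449
finger_force: 0.0
```

```bash
python3 - <<'E'
from h import *
s=bot.state(); print(s["t"],s["tcp_pos"].round(3),s["joint_pos"].round(2),s["eef_rot"].round(2))
c=vision.camera("top"); im=c["img"]; cv2.imwrite("pics/t3.png",im)
cv2.imwrite("pics/crop3.png",cv2.resize(im[100:280,150:350],None,fx=3,fy=3,interpolation=cv2.INTER_CUBIC))
E
```

```text
12.3 [0.753 0.041 0.199] [ 0.27  0.63  0.36  0.   -1.3  -0.59] [ 1.84 -2.55 -0.  ]
```

View pics/crop3.png

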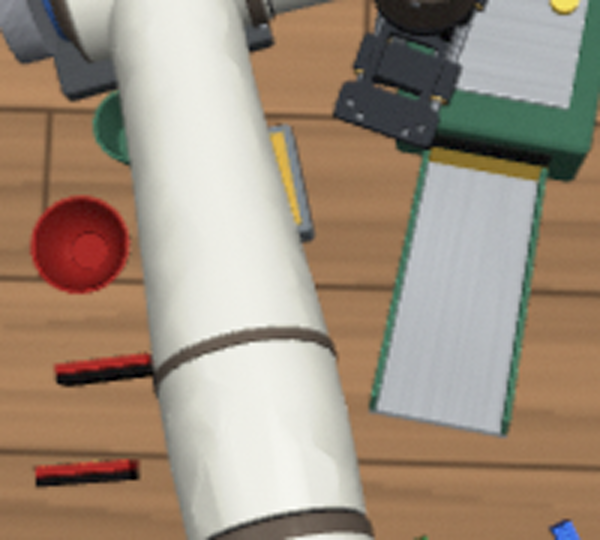

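The isolator's bar yaw is 0.187 after the turn and the box yaw is about 0.2, so it is at its off stop. The arm hides the bar in this picture, so I'll check it again later. Next are the lids' yaws, from the first top picture, and the approach to lid A.

```bash
python3 - <<'E'
from h import *
c=vision.camera("top"); im=cv2.imread("pics/top0.png"); hsv=cv2.cvtColor(im,cv2.COLOR_BGR2HSV)
red=((hsv[...,0]<8)|(hsv[...,0]>172))&(hsv[...,1]>150)&(hsv[...,2]>70)
for n,(x0,x1,y0,y1) in dict(A=(215,258,208,230),B=(162,208,212,236),C=(156,202,248,268),D=(210,254,255,275)).items():
    m=np.zeros_like(red); m[y0:y1,x0:x1]=red[y0:y1,x0:x1]; r=rect(c,m,.044)
    ys,xs=np.nonzero(m); P=proj(c,np.c_[xs,ys],.044)[:,:2]; k=np.polyfit(P[:,1],P[:,0],1)[0]
    print(n,r[0],"normal yaw",round(r[1]+np.pi/2,3),round(-np.arctan(k),3))
s=bot.state(); Q=pose(np.pi+.04)
plan([((.60,.12,.25),Q,41),((.52,.182,.2),Q,41),((.52,.182,.07),Q,29)])
E
```

```text
A [0.524, 0.182, 0.083, 0.008] normal yaw 0.027 0.037
B [0.509, 0.317, 0.088, 0.011] normal yaw 0.138 0.136
C [0.416, 0.329, 0.088, 0.01] normal yaw 0.107 0.107
D [0.399, 0.189, 0.085, 0.01] normal yaw 0.138 0.132
t 12.4 tcp [0.7526 0.0421 0.1999] q [ 0.27  0.62  0.36  0.   -1.3  -0.59] gap 0.46
 turn 3 rows (0..2) [0,0,-0.87]
 move 5 rows (3..7) [-0.56,1,-0.33]
 move 3 rows (8..10) [-0.72,0.86,0.55]
 move 5 rows (11..15) [0,0,0.87]
rows 16 end err mm [-0.6 -0.3 -0.4]
```

>>> send_rows([
  {"xyz": [0,0,0],"angular": [0,0,-0.87]},
  {"xyz": [0,0,0],"angular": [0,0,-0.87]},
  {"xyz": [0,0,0],"angular": [0,0,-0.87]},
  {"xyz": [-0.56,1,-0.33],"angular": [0,0,0]},
  {"xyz": [-0.56,1,-0.33],"angular": [0,0,0]},
  {"xyz": [-0.56,1,-0.33],"angular": [0,0,0]},
  {"xyz": [-0.56,1,-0.33],"angular": [0,0,0]},
  {"xyz": [-0.56,1,-0.33],"angular": [0,0,0]},
])

```text
t: 13.2
tcp_pos: [0.5979, 0.1211, 0.2504]
eef_rot: [2.262, -2.18, 0.0]
wrist_force: [1.2, 1.2, 0.3]
finger_gap: 0.452
finger_force: 0.0
```

>>> send_rows([
  {"xyz": [-0.72,0.86,0.55],"angular": [0,0,0]},
  {"xyz": [-0.72,0.86,0.55],"angular": [0,0,0]},
  {"xyz": [-0.72,0.86,0.55],"angular": [0,0,0]},
  {"xyz": [0,0,0.87],"angular": [0,0,0]},
  {"xyz": [0,0,0.87],"angular": [0,0,0]},
  {"xyz": [0,0,0.87],"angular": [0,0,0]},
  {"xyz": [0,0,0.87],"angular": [0,0,0]},
  {"xyz": [0,0,0.87],"angular": [0,0,0]},
])

```text
t: 14.0
tcp_pos: [0.5194, 0.1824, 0.0694]
eef_rot: [-2.262, 2.179, -0.0]
wrist_force: [0.8, -0.4, -0.6]
finger_gap: 0.45
finger_force: 0.0
```

```bash
python3 - <<'E'
from h import *
plan([((.5195,.182,.021),pose(np.pi+.035),20)])
E
```

```text
t 14.0 tcp [0.5194 0.1824 0.0694] q [ 0.63  0.42 -0.37  0.   -0.78 -0.59] gap 0.45
 move 3 rows (0..2) [0,0,0.54]
rows 3 end err mm [-0.1  0.4 -0.2]
```

>>> send_rows([
  {"xyz": [0,0,0.54],"angular": [0,0,0]},
  {"xyz": [0,0,0.54],"angular": [0,0,0]},
  {"xyz": [0,0,0.54],"angular": [0,0,0]},
  {"xyz": [0,0,0],"angular": [0,0,0]},
  {"xyz": [0,0,0],"angular": [0,0,0]},
  {"xyz": [0,0,0],"angular": [0,0,0]},
  {"xyz": [0,0,0],"angular": [0,0,0]},
  {"xyz": [0,0,0],"angular": [0,0,0]},
])

```text
t: 14.8
tcp_pos: [0.52, 0.1827, 0.0221]
eef_rot: [-2.264, 2.176, -0.0]
wrist_force: [-0.5, 0.1, 0.4]
finger_gap: 0.451
finger_force: 0.0
```

>>> send_rows([
  {"xyz": [0,0,0],"angular": [0,0,0]},
  {"xyz": [0,0,0],"angular": [0,0,0]},
  {"xyz": [0,0,0],"angular": [0,0,0]},
  {"xyz": [0,0,0],"angular": [0,0,0]},
  {"xyz": [0,0,0],"angular": [0,0,0]},
  {"xyz": [0,0,-0.8],"angular": [0,0,0]},
  {"xyz": [0,0,-0.8],"angular": [0,0,0]},
  {"xyz": [0,0,-0.8],"angular": [0,0,0]},
], hand=1)

```text
t: 15.6
tcp_pos: [0.5191, 0.1821, 0.0935]
eef_rot: [2.264, -2.175, -0.001]
wrist_force: [-0.2, 0.9, -1.7]
finger_gap: 0.202
finger_force: 30.0
```

```bash
cat >> h.py <<'E'
MU=-.147; m3=np.array([np.cos(MU),np.sin(MU),0]); L0=np.array([.693,-.014,.035])
def chute(s,al=np.deg2rad(10),e=.021,h=.003):
    """TCP so that the held lid's uphill foot edge is at channel x=s, h off the floor"""
    zt=m3*np.sin(al)-np.array([0,0,np.cos(al)]); per=m3*np.cos(al)+np.array([0,0,np.sin(al)])
    F=L0-m3*s*np.cos(np.pi/6)+np.array([0,0,s*.5]); n=m3*.5+np.array([0,0,np.cos(np.pi/6)])
    return F+n*h-e*zt+.009*per, pose(np.pi+MU,al,MU), zt
E
python3 - <<'E'
from h import *
P,Q,zt=chute(.10); print(P)
plan([(P+[-.03,0.05,.13],Q,35),(P-.04*zt+[-.02,0,0.02],Q,35),(P,Q,20)])
E
```

```text
[ 0.61397569 -0.00229902  0.10984187]
t 15.6 tcp [0.5191 0.1821 0.0935] q [ 0.63  0.39 -0.35 -0.   -0.84 -0.59] gap 0.2
 turn 2 rows (0..1) [0.63,0.06,0.67]
 move 6 rows (2..7) [0.69,-0.6,-0.72]
 move 3 rows (8..10) [0.53,0.02,0.8]
 move 4 rows (11..14) [-0.03,-0.13,0.52]
rows 15 end err mm [-0.2  0.2  0.4]
```

>>> send_rows([
  {"xyz": [0,0,0],"angular": [0.63,0.06,0.67]},
  {"xyz": [0,0,0],"angular": [0.63,0.06,0.67]},
  {"xyz": [0.69,-0.6,-0.72],"angular": [0,0,0]},
  {"xyz": [0.69,-0.6,-0.72],"angular": [0,0,0]},
  {"xyz": [0.69,-0.6,-0.72],"angular": [0,0,0]},
  {"xyz": [0.69,-0.6,-0.72],"angular": [0,0,0]},
  {"xyz": [0.69,-0.6,-0.72],"angular": [0,0,0]},
  {"xyz": [0.69,-0.6,-0.72],"angular": [0,0,0]},
])

```text
t: 16.4
tcp_pos: [0.5871, 0.0465, 0.2399]
eef_rot: [-1.991, 2.283, -0.192]
wrist_force: [0.2, -0.2, -1.9]
finger_gap: 0.2
finger_force: 30.0
```

>>> send_rows([
  {"xyz": [0.53,0.02,0.8],"angular": [0,0,0]},
  {"xyz": [0.53,0.02,0.8],"angular": [0,0,0]},
  {"xyz": [0.53,0.02,0.8],"angular": [0,0,0]},
  {"xyz": [0,0,0],"angular": [0,0,0]},
  {"xyz": [0,0,0],"angular": [0,0,0]},
  {"xyz": [0,0,0],"angular": [0,0,0]},
  {"xyz": [0,0,0],"angular": [0,0,0]},
  {"xyz": [0,0,0],"angular": [0,0,0]},
])

```text
t: 17.2
tcp_pos: [0.5914, -0.0005, 0.1693]
eef_rot: [-1.991, 2.28, -0.194]
wrist_force: [0.4, -0.9, -1.8]
finger_gap: 0.206
finger_force: 30.0
```

```bash
python3 - <<'E'
from h import *
P,Q,zt=chute(.10); plan([(P,Q,15)])
c=vision.camera("scene"); cv2.imwrite("pics/s4.png",cv2.resize(c["img"][120:320,140:400],None,fx=3,fy=3,interpolation=cv2.INTER_CUBIC))
E
```

```text
t 17.2 tcp [ 5.914e-01 -5.000e-04  1.693e-01] q [ 0.31  0.29 -0.32  0.1  -0.81 -0.51] gap 0.21
 turn 1 rows (0..0) [0.05,0,0.08]
 move 5 rows (1..5) [-0.01,-0.08,0.42]
rows 6 end err mm [ 0.2 -0.1 -0.5]
```

View pics/s4.png

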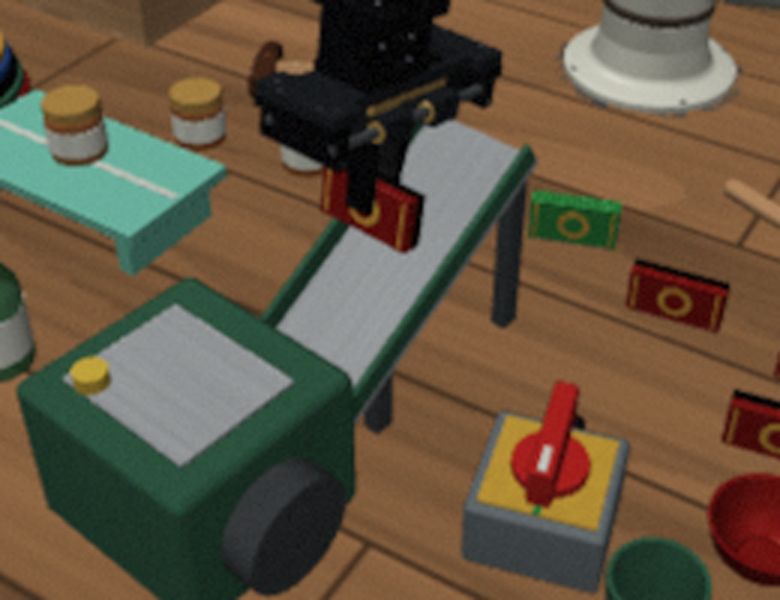

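The picture shows the isolator's white mark (543,458) on the green mark (537,510), so it is off. Lid A is held red face downhill over the chute at (370,210). Next I lower and release it.

>>> send_rows([
  {"xyz": [0,0,0],"angular": [0.05,0,0.08]},
  {"xyz": [-0.01,-0.08,0.42],"angular": [0,0,0]},
  {"xyz": [-0.01,-0.08,0.42],"angular": [0,0,0]},
  {"xyz": [-0.01,-0.08,0.42],"angular": [0,0,0]},
  {"xyz": [-0.01,-0.08,0.42],"angular": [0,0,0]},
  {"xyz": [-0.01,-0.08,0.42],"angular": [0,0,0]},
  {"xyz": [0,0,0],"angular": [0,0,0]},
  {"xyz": [0,0,0],"angular": [0,0,0]},
])

```text
t: 18.05
tcp_pos: [0.6133, -0.0034, 0.1075]
eef_rot: [-1.975, 2.291, -0.199]
wrist_force: [-0.6, 0.8, -1.3]
finger_gap: 0.206
finger_force: 30.0
```

```bash
python3 - <<'E'
from h import *
P,Q,zt=chute(.10); plan([(P,Q,15)])
E
```

```text
t 18.1 tcp [ 0.6133 -0.0034  0.1075] q [ 0.3   0.39 -0.35  0.12 -0.67 -0.53] gap 0.21
 move 1 rows (0..0) [-0.04,-0.03,-0.07]
rows 1 end err mm [-0.   0.  -0.1]
```

>>> send_rows([
  {"xyz": [0,0,0],"angular": [0,0,0]},
  {"xyz": [0,0,0],"angular": [0,0,0]},
  {"xyz": [0,0,0],"angular": [0,0,0]},
  {"xyz": [0,0,-0.4],"angular": [0,0,0]},
  {"xyz": [0,0,-0.6],"angular": [0,0,0]},
  {"xyz": [0,0,-1],"angular": [0,0,0]},
  {"xyz": [0,0,-1],"angular": [0,0,0]},
  {"xyz": [0,0,-1],"angular": [0,0,0]},
], hand=0.3)

```text
t: 18.85
tcp_pos: [0.5927, 0.0, 0.2288]
eef_rot: [-1.974, 2.288, -0.201]
wrist_force: [0.9, -0.4, 0.0]
finger_gap: 0.355
finger_force: 0.0
```

```bash
python3 - <<'E'
from h import *
c=vision.camera("scene"); cv2.imwrite("pics/s5.png",cv2.resize(c["img"][120:320,140:400],None,fx=3,fy=3,interpolation=cv2.INTER_CUBIC))
for k in ("scene","top"):
  if k=="top": vision.camera(k)
  for l in ("lid0","lid0_face"): print(k,l,[(round(d["p"],2),np.round(d["xyz"],3).tolist()) for d in nets.tip_of(k,l)])
# next lid D
print(bot.state()["finger_gap"])
Q=pose(np.pi+.135)
plan([((.48,.16,.24),Q,41),((.3945,.1885,.10),Q,41),((.3945,.1885,.021),Q,27)])
E
```

```text
scene lid0 [(0.93, [0.5, 0.32, -0.001]), (0.79, [0.339, 0.067, 0.0]), (0.67, [0.413, 0.333, 0.002]), (0.61, [0.392, 0.193, 0.001])]
scene lid0_face [(0.74, [0.422, 0.331, 0.018])]
top lid0 [(0.56, [0.344, -0.106, 0.001]), (0.55, [0.339, 0.068, 0.001]), (0.53, [0.408, 0.333, 0.002]), (0.53, [0.508, 0.32, 0.004])]
top lid0_face [(0.68, [0.42, 0.331, 0.021])]
0.34761632511115625
t 19.1 tcp [ 5.924e-01 -1.000e-04  2.259e-01] q [ 0.31  0.24 -0.24  0.1  -0.94 -0.51] gap 0.35
 turn 2 rows (0..1) [-0.61,-0.09,-1.01]
 move 6 rows (2..7) [-0.97,0.5,-0.08]
 move 5 rows (8..12) [-0.26,0.54,0.93]
 move 3 rows (13..15) [0,0,0.88]
rows 16 end err mm [-0.2 -0.1  0.4]
```

View pics/s5.png

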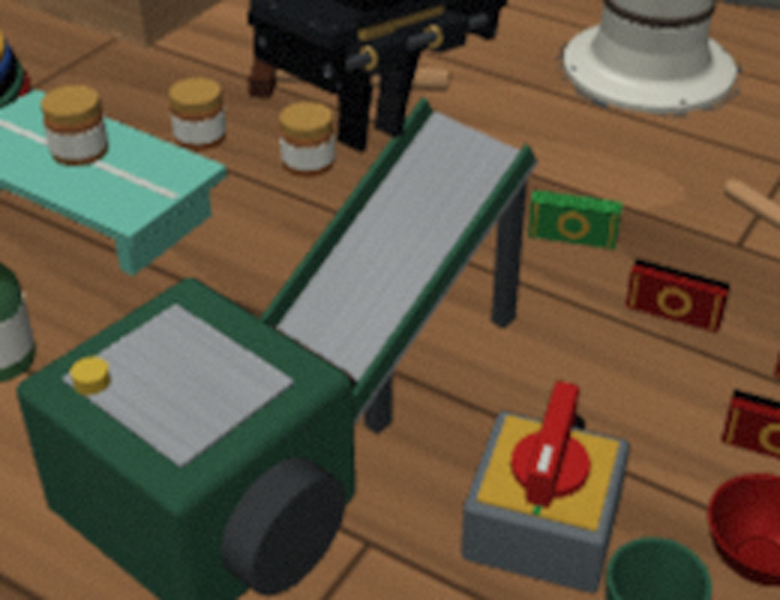

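The lid has slid out of this view, behind the housing. I'll check it from the top camera when the arm is away, and move on to lid D now.

>>> send_rows([
  {"xyz": [0,0,0],"angular": [-0.61,-0.09,-1]},
  {"xyz": [0,0,0],"angular": [-0.61,-0.09,-1]},
  {"xyz": [-0.97,0.5,-0.08],"angular": [0,0,0]},
  {"xyz": [-0.97,0.5,-0.08],"angular": [0,0,0]},
  {"xyz": [-0.97,0.5,-0.08],"angular": [0,0,0]},
  {"xyz": [-0.97,0.5,-0.08],"angular": [0,0,0]},
  {"xyz": [-0.97,0.5,-0.08],"angular": [0,0,0]},
  {"xyz": [-0.97,0.5,-0.08],"angular": [0,0,0]},
], hand=0.1)

```text
t: 19.95
tcp_pos: [0.4832, 0.1645, 0.2377]
eef_rot: [-2.333, 2.093, -0.019]
wrist_force: [1.7, 0.2, 0.8]
finger_gap: 0.453
finger_force: 0.0
```

>>> send_rows([
  {"xyz": [-0.26,0.54,0.93],"angular": [0,0,0]},
  {"xyz": [-0.26,0.54,0.93],"angular": [0,0,0]},
  {"xyz": [-0.26,0.54,0.93],"angular": [0,0,0]},
  {"xyz": [-0.26,0.54,0.93],"angular": [0,0,0]},
  {"xyz": [-0.26,0.54,0.93],"angular": [0,0,0]},
  {"xyz": [0,0,0],"angular": [0,0,0]},
  {"xyz": [0,0,0],"angular": [0,0,0]},
  {"xyz": [0,0,0],"angular": [0,0,0]},
])

```text
t: 20.75
tcp_pos: [0.4034, 0.1944, 0.099]
eef_rot: [-2.33, 2.089, -0.021]
wrist_force: [-0.3, 0.3, 0.2]
finger_gap: 0.449
finger_force: 0.0
```

```bash
python3 - <<'E'
from h import *
c=vision.camera("top"); cv2.imwrite("pics/t6.png",cv2.resize(c["img"][120:280,150:360],None,fx=3,fy=3,interpolation=cv2.INTER_CUBIC))
for l in ("lid0","lid0_face"): print(l,[(round(d["p"],2),np.round(d["xyz"],3).tolist()) for d in nets.tip_of("top",l)])
Q=pose(np.pi+.135); plan([((.3945,.1885,.021),Q,27)])
E
```

```text
lid0 [(0.81, [0.34, -0.105, 0.004]), (0.66, [0.506, 0.321, 0.005]), (0.63, [0.34, 0.064, 0.001]), (0.6, [0.696, -0.02, 0.04]), (0.55, [0.41, 0.332, 0.001]), (0.5, [0.394, 0.191, -0.0]), (0.47, [0.615, 0.345, -0.001])]
lid0_face [(0.61, [0.416, 0.331, 0.02])]
t 20.9 tcp [0.4031 0.1941 0.099 ] q [ 0.82  0.22 -0.6   0.02 -0.74 -0.73] gap 0.45
 turn 1 rows (0..0) [-0.13,-0.01,-0.19]
 move 3 rows (1..3) [0.05,0.1,0.87]
rows 4 end err mm [ 0.3 -0.1 -0.3]
```

View pics/t6.png

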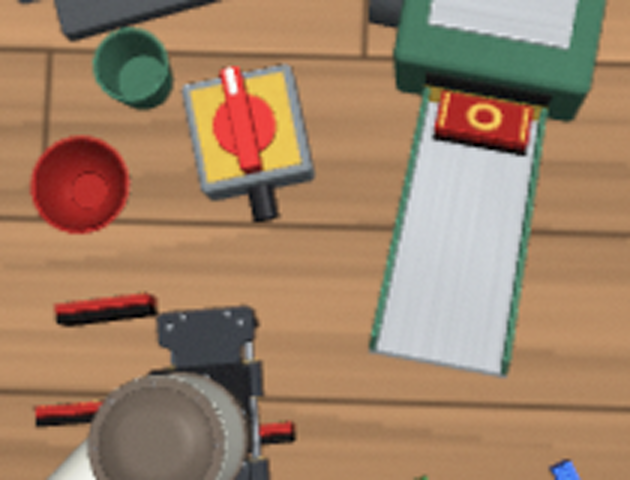

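Lid A lies red face up against the stop at (485,118). Now I grasp lid D.

>>> send_rows([
  {"xyz": [0,0,0],"angular": [-0.13,-0.01,-0.19]},
  {"xyz": [0.05,0.1,0.87],"angular": [0,0,0]},
  {"xyz": [0.05,0.1,0.87],"angular": [0,0,0]},
  {"xyz": [0.05,0.1,0.87],"angular": [0,0,0]},
  {"xyz": [0,0,0],"angular": [0,0,0]},
  {"xyz": [0,0,0],"angular": [0,0,0]},
  {"xyz": [0,0,0],"angular": [0,0,0]},
  {"xyz": [0,0,0],"angular": [0,0,0]},
])

```text
t: 21.7
tcp_pos: [0.3946, 0.1888, 0.0211]
eef_rot: [-2.366, 2.066, 0.0]
wrist_force: [-0.4, 0.4, 0.1]
finger_gap: 0.449
finger_force: 0.0
```

>>> send_rows([
  {"xyz": [0,0,0],"angular": [0,0,0]},
  {"xyz": [0,0,0],"angular": [0,0,0]},
  {"xyz": [0,0,0],"angular": [0,0,0]},
  {"xyz": [0,0,0],"angular": [0,0,0]},
  {"xyz": [0,0,0],"angular": [0,0,0]},
  {"xyz": [0,0,-0.8],"angular": [0,0,0]},
  {"xyz": [0,0,-0.8],"angular": [0,0,0]},
  {"xyz": [0,0,-0.8],"angular": [0,0,0]},
], hand=1)

```text
t: 22.5
tcp_pos: [0.3931, 0.1875, 0.092]
eef_rot: [2.362, -2.064, -0.001]
wrist_force: [-0.1, -0.3, -0.7]
finger_gap: 0.203
finger_force: 30.0
```

```bash
python3 - <<'E'
from h import *
P,Q,zt=chute(.13)
plan([(P+[-.03,0.05,.13],Q,37),(P-.04*zt,Q,35),(P,Q,15)])
E
```

```text
t 22.5 tcp [0.3931 0.1875 0.092 ] q [ 0.82  0.22 -0.62 -0.   -0.74 -0.69] gap 0.2
 turn 2 rows (0..1) [0.63,0.08,1.01]
 move 8 rows (2..9) [0.46,-0.87,-0.54]
 move 4 rows (10..13) [0.37,-0.12,0.8]
 move 3 rows (14..16) [0,0,0.44]
rows 17 end err mm [ 0.5  0.3 -0. ]
```

>>> send_rows([
  {"xyz": [0,0,-0.8],"angular": [0.63,0.08,1]},
  {"xyz": [0,0,-0.2],"angular": [0.63,0.08,1]},
  {"xyz": [0.46,-0.87,-0.54],"angular": [0,0,0]},
  {"xyz": [0.46,-0.87,-0.54],"angular": [0,0,0]},
  {"xyz": [0.46,-0.87,-0.54],"angular": [0,0,0]},
  {"xyz": [0.46,-0.87,-0.54],"angular": [0,0,0]},
  {"xyz": [0.46,-0.87,-0.54],"angular": [0,0,0]},
  {"xyz": [0.46,-0.87,-0.54],"angular": [0,0,0]},
])

```text
t: 23.3
tcp_pos: [0.5293, 0.0937, 0.2356]
eef_rot: [-2.075, 2.243, -0.156]
wrist_force: [0.3, -0.0, -1.3]
finger_gap: 0.202
finger_force: 30.0
```

>>> send_rows([
  {"xyz": [0.46,-0.87,-0.54],"angular": [0,0,0]},
  {"xyz": [0.46,-0.87,-0.54],"angular": [0,0,0]},
  {"xyz": [0.37,-0.12,0.8],"angular": [0,0,0]},
  {"xyz": [0.37,-0.12,0.8],"angular": [0,0,0]},
  {"xyz": [0.37,-0.12,0.8],"angular": [0,0,0]},
  {"xyz": [0.37,-0.12,0.8],"angular": [0,0,0]},
  {"xyz": [0,0,0],"angular": [0,0,0]},
  {"xyz": [0,0,0],"angular": [0,0,0]},
])

```text
t: 24.1
tcp_pos: [0.5975, 0.0164, 0.1813]
eef_rot: [-2.075, 2.243, -0.157]
wrist_force: [0.7, 0.3, -1.1]
finger_gap: 0.201
finger_force: 30.0
```

```bash
python3 - <<'E'
from h import *
P,Q,zt=chute(.13)
plan([(P,Q,15)])
E
```

```text
t 24.1 tcp [0.5975 0.0164 0.1813] q [ 0.33  0.31 -0.25  0.08 -0.9  -0.45] gap 0.2
 turn 1 rows (0..0) [0.31,0.01,0.49]
 move 4 rows (1..4) [0.13,0.14,0.45]
rows 5 end err mm [-0.1  0.4  0.4]
```

>>> send_rows([
  {"xyz": [0,0,0],"angular": [0.31,0.01,0.49]},
  {"xyz": [0.13,0.14,0.45],"angular": [0,0,0]},
  {"xyz": [0.13,0.14,0.45],"angular": [0,0,0]},
  {"xyz": [0.13,0.14,0.45],"angular": [0,0,0]},
  {"xyz": [0.13,0.14,0.45],"angular": [0,0,0]},
  {"xyz": [0,0,0],"angular": [0,0,0]},
  {"xyz": [0,0,0],"angular": [0,0,0]},
  {"xyz": [0,0,0],"angular": [0,0,0]},
])

```text
t: 24.9
tcp_pos: [0.5898, 0.003, 0.1277]
eef_rot: [-1.972, 2.282, -0.204]
wrist_force: [0.2, -0.6, -1.2]
finger_gap: 0.202
finger_force: 30.0
```

```bash
sed -i 's/n=int(np.ceil(max(np.abs(w).max()-.06,0)\/.98))/n=int(np.ceil(max(np.linalg.norm(w)-.06,0)\/.99))/' h.py; python3 - <<'E'
from h import *
P,Q,zt=chute(.13)
plan([(P,Q,15)])
Q=pose(np.pi+.107)
plan([((.48,.2,.24),Q,41),((.4115,.3285,.09),Q,41),((.4115,.3285,.021),Q,27)],(P-zt*.10,chute(.13)[1]))
E
```

```text
t 24.9 tcp [0.5898 0.003  0.1277] q [ 0.32  0.33 -0.4   0.12 -0.69 -0.56] gap 0.2
 move 1 rows (0..0) [0.06,0.06,0.08]
rows 1 end err mm [-0.  -0.1  0.1]
 turn 3 rows (0..2) [-0.41,-0.05,-0.6]
 move 7 rows (3..9) [-0.97,0.33,-0.08]
 move 6 rows (10..15) [-0.75,0.31,0.83]
 move 3 rows (16..18) [-0.01,0,0.77]
rows 19 end err mm [ 0.  -0.  -0.2]
```

Release, retract, and go on to lid C.

>>> send_rows([
  {"xyz": [0,0,0],"angular": [0,0,0]},
  {"xyz": [0,0,0],"angular": [0,0,0]},
  {"xyz": [0,0,0],"angular": [0,0,0]},
  {"xyz": [0,0,-0.4],"angular": [0,0,0]},
  {"xyz": [0,0,-0.6],"angular": [0,0,0]},
  {"xyz": [0,0,-1],"angular": [0,0,0]},
  {"xyz": [0,0,-1],"angular": [0,0,0]},
  {"xyz": [0,0,-0.3],"angular": [0,0,0]},
], hand=0.3)

```text
t: 25.7
tcp_pos: [0.573, 0.0051, 0.2283]
eef_rot: [-1.969, 2.279, -0.207]
wrist_force: [0.5, -0.6, 0.4]
finger_gap: 0.351
finger_force: 0.0
```

>>> send_rows([
  {"xyz": [0,0,0],"angular": [-0.41,-0.05,-0.6]},
  {"xyz": [0,0,0],"angular": [-0.41,-0.05,-0.6]},
  {"xyz": [0,0,0],"angular": [-0.41,-0.05,-0.6]},
  {"xyz": [-0.97,0.33,-0.08],"angular": [0,0,0]},
  {"xyz": [-0.97,0.33,-0.08],"angular": [0,0,0]},
  {"xyz": [-0.97,0.33,-0.08],"angular": [0,0,0]},
  {"xyz": [-0.97,0.33,-0.08],"angular": [0,0,0]},
  {"xyz": [-0.97,0.33,-0.08],"angular": [0,0,0]},
], hand=0.1)

```text
t: 26.5
tcp_pos: [0.5059, 0.1451, 0.2351]
eef_rot: [-2.334, 2.1, -0.005]
wrist_force: [-0.5, 0.3, 1.0]
finger_gap: 0.449
finger_force: 0.0
```

>>> send_rows([
  {"xyz": [-0.97,0.33,-0.08],"angular": [0,0,0]},
  {"xyz": [-0.97,0.33,-0.08],"angular": [0,0,0]},
  {"xyz": [-0.75,0.31,0.83],"angular": [0,0,0]},
  {"xyz": [-0.75,0.31,0.83],"angular": [0,0,0]},
  {"xyz": [-0.75,0.31,0.83],"angular": [0,0,0]},
  {"xyz": [-0.75,0.31,0.83],"angular": [0,0,0]},
  {"xyz": [-0.75,0.31,0.83],"angular": [0,0,0]},
  {"xyz": [-0.75,0.31,0.83],"angular": [0,0,0]},
])

```text
t: 27.3
tcp_pos: [0.4111, 0.3289, 0.0891]
eef_rot: [-2.334, 2.099, -0.005]
wrist_force: [0.5, -0.1, 0.6]
finger_gap: 0.448
finger_force: 0.0
```

```bash
python3 - <<'E'
from h import *
plan([((.4115,.3285,.021),pose(np.pi+.107),27)])
c=vision.camera("top"); im=c["img"]; cv2.imwrite("pics/t7.png",cv2.resize(im[120:280,150:360],None,fx=3,fy=3,interpolation=cv2.INTER_CUBIC))
hsv=cv2.cvtColor(im,cv2.COLOR_BGR2HSV)
red=((hsv[...,0]<8)|(hsv[...,0]>172))&(hsv[...,1]>150)&(hsv[...,2]>70); red[:,:270]=0; red[:,345:]=0; red[:140]=0;red[260:]=0
n,lab,st,ce=cv2.connectedComponentsWithStats(red.astype(np.uint8))
print([ (st[i].tolist()) for i in range(1,n) if st[i][4]>30])
print([(round(d["p"],2),np.round(d["xyz"],3).tolist()) for d in nets.tip_of("top","lid0")])
E
```

```text
t 27.3 tcp [0.4111 0.3289 0.0891] q [ 0.99  0.36 -0.41  0.01 -0.8  -0.88] gap 0.45
 move 3 rows (0..2) [0,0,0.76]
rows 3 end err mm [-0.1  0.4 -0.3]
[[291, 151, 35, 31, 536]]
[(0.77, [0.343, -0.106, -0.0]), (0.76, [0.657, -0.01, 0.062]), (0.65, [0.695, -0.015, 0.042]), (0.54, [0.41, 0.333, -0.0])]
```

Lid D lies red face up behind lid A (0.657, -0.010, 0.062). Next I grasp lid C.

>>> send_rows([
  {"xyz": [0,0,0.76],"angular": [0,0,0]},
  {"xyz": [0,0,0.76],"angular": [0,0,0]},
  {"xyz": [0,0,0.76],"angular": [0,0,0]},
  {"xyz": [0,0,0],"angular": [0,0,0]},
  {"xyz": [0,0,0],"angular": [0,0,0]},
  {"xyz": [0,0,0],"angular": [0,0,0]},
  {"xyz": [0,0,0],"angular": [0,0,0]},
  {"xyz": [0,0,0],"angular": [0,0,0]},
])

```text
t: 28.2
tcp_pos: [0.4124, 0.3286, 0.0226]
eef_rot: [-2.333, 2.098, -0.005]
wrist_force: [1.2, 0.2, -0.1]
finger_gap: 0.45
finger_force: 0.0
```

>>> send_rows([
  {"xyz": [0,0,0],"angular": [0,0,0]},
  {"xyz": [0,0,0],"angular": [0,0,0]},
  {"xyz": [0,0,0],"angular": [0,0,0]},
  {"xyz": [0,0,0],"angular": [0,0,0]},
  {"xyz": [0,0,0],"angular": [0,0,0]},
  {"xyz": [0,0,-1],"angular": [0,0,0]},
  {"xyz": [0,0,-1],"angular": [0,0,0]},
  {"xyz": [0,0,-1],"angular": [0,0,0]},
], hand=1)

```text
t: 29.0
tcp_pos: [0.4113, 0.3278, 0.1121]
eef_rot: [-2.335, 2.1, -0.005]
wrist_force: [1.0, 0.6, 0.1]
finger_gap: 0.204
finger_force: 30.0
```

```bash
python3 - <<'E'
from h import *
P,Q,zt=chute(.16)
plan([(P+[-.03,0.08,.12],Q,37),(P-.04*zt,Q,35),(P,Q,15)])
E
```

```text
t 29.0 tcp [0.4113 0.3278 0.1121] q [ 0.98  0.33 -0.39  0.   -0.85 -0.88] gap 0.2
 turn 3 rows (0..2) [0.41,0.05,0.6]
 move 9 rows (3..11) [0.82,-0.66,-0.44]
 move 4 rows (12..15) [0.63,-0.17,0.72]
 move 3 rows (16..18) [0,0,0.44]
rows 19 end err mm [0.2 0.1 0.1]
```

>>> send_rows([
  {"xyz": [0,0,0],"angular": [0.41,0.05,0.6]},
  {"xyz": [0,0,0],"angular": [0.41,0.05,0.6]},
  {"xyz": [0,0,0],"angular": [0.41,0.05,0.6]},
  {"xyz": [0.82,-0.66,-0.44],"angular": [0,0,0]},
  {"xyz": [0.82,-0.66,-0.44],"angular": [0,0,0]},
  {"xyz": [0.82,-0.66,-0.44],"angular": [0,0,0]},
  {"xyz": [0.82,-0.66,-0.44],"angular": [0,0,0]},
  {"xyz": [0.82,-0.66,-0.44],"angular": [0,0,0]},
])

```text
t: 29.8
tcp_pos: [0.4786, 0.1927, 0.1942]
eef_rot: [-1.974, 2.285, -0.201]
wrist_force: [0.0, -0.0, -0.4]
finger_gap: 0.205
finger_force: 30.0
```

>>> send_rows([
  {"xyz": [0.82,-0.66,-0.44],"angular": [0,0,0]},
  {"xyz": [0.82,-0.66,-0.44],"angular": [0,0,0]},
  {"xyz": [0.82,-0.66,-0.44],"angular": [0,0,0]},
  {"xyz": [0.82,-0.66,-0.44],"angular": [0,0,0]},
  {"xyz": [0.63,-0.17,0.72],"angular": [0,0,0]},
  {"xyz": [0.63,-0.17,0.72],"angular": [0,0,0]},
  {"xyz": [0.63,-0.17,0.72],"angular": [0,0,0]},
  {"xyz": [0.63,-0.17,0.72],"angular": [0,0,0]},
])

```text
t: 30.6
tcp_pos: [0.5559, 0.0057, 0.177]
eef_rot: [-1.973, 2.286, -0.201]
wrist_force: [-0.1, 1.3, -1.3]
finger_gap: 0.204
finger_force: 30.0
```

```bash
python3 - <<'E'
from h import *
P,Q,zt=chute(.16)
plan([(P,Q,15)])
E
```

```text
t 30.6 tcp [0.5559 0.0057 0.177 ] q [ 0.35  0.22 -0.4   0.12 -0.79 -0.57] gap 0.2
 move 3 rows (0..2) [-0.01,0,0.42]
rows 3 end err mm [ 0.   0.4 -0. ]
```

>>> send_rows([
  {"xyz": [0,0,0.42],"angular": [0,0,0]},
  {"xyz": [0,0,0.42],"angular": [0,0,0]},
  {"xyz": [0,0,0.42],"angular": [0,0,0]},
  {"xyz": [0,0,0],"angular": [0,0,0]},
  {"xyz": [0,0,0],"angular": [0,0,0]},
  {"xyz": [0,0,0],"angular": [0,0,0]},
  {"xyz": [0,0,0],"angular": [0,0,0]},
  {"xyz": [0,0,0],"angular": [0,0,0]},
])

```text
t: 31.4
tcp_pos: [0.563, 0.006, 0.1415]
eef_rot: [-1.973, 2.284, -0.202]
wrist_force: [-0.3, -1.0, -1.9]
finger_gap: 0.206
finger_force: 30.0
```

>>> send_rows([
  {"xyz": [0,0,0],"angular": [0,0,0]},
  {"xyz": [0,0,0],"angular": [0,0,0]},
  {"xyz": [0,0,0],"angular": [0,0,0]},
  {"xyz": [0,0,-0.4],"angular": [0,0,0]},
  {"xyz": [0,0,-0.6],"angular": [0,0,0]},
  {"xyz": [0,0,-1],"angular": [0,0,0]},
  {"xyz": [0,0,-1],"angular": [0,0,0]},
  {"xyz": [0,0,0],"angular": [0,0,0]},
], hand=0.3)

```text
t: 32.2
tcp_pos: [0.5496, 0.0087, 0.2356]
eef_rot: [-1.968, 2.276, -0.209]
wrist_force: [-0.1, 0.6, 0.1]
finger_gap: 0.347
finger_force: 0.0
```

```bash
python3 - <<'E'
from h import *
Q=pose(np.pi+.137)
plan([((.50,.2,.25),Q,42),((.5045,.3165,.09),Q,41),((.5045,.3165,.021),Q,27)])
E
```

```text
t 32.2 tcp [0.5496 0.0087 0.2356] q [ 0.36  0.15 -0.33  0.11 -0.92 -0.56] gap 0.35
 turn 3 rows (0..2) [-0.44,-0.05,-0.67]
 move 7 rows (3..9) [-0.93,0.11,-0.07]
 move 6 rows (10..15) [-0.64,-0.11,0.89]
 move 3 rows (16..18) [-0.01,0,0.76]
rows 19 end err mm [-0.1  0.1  0.4]
```

>>> send_rows([
  {"xyz": [0,0,0],"angular": [-0.44,-0.05,-0.67]},
  {"xyz": [0,0,0],"angular": [-0.44,-0.05,-0.67]},
  {"xyz": [0,0,0],"angular": [-0.44,-0.05,-0.67]},
  {"xyz": [-0.93,0.11,-0.07],"angular": [0,0,0]},
  {"xyz": [-0.93,0.11,-0.07],"angular": [0,0,0]},
  {"xyz": [-0.93,0.11,-0.07],"angular": [0,0,0]},
  {"xyz": [-0.93,0.11,-0.07],"angular": [0,0,0]},
  {"xyz": [-0.93,0.11,-0.07],"angular": [0,0,0]},
], hand=0.1)

```text
t: 33.0
tcp_pos: [0.5116, 0.145, 0.2402]
eef_rot: [2.36, -2.061, -0.007]
wrist_force: [-0.4, -0.4, 0.3]
finger_gap: 0.449
finger_force: 0.0
```

>>> send_rows([
  {"xyz": [-0.93,0.11,-0.07],"angular": [0,0,0]},
  {"xyz": [-0.93,0.11,-0.07],"angular": [0,0,0]},
  {"xyz": [-0.64,-0.11,0.89],"angular": [0,0,0]},
  {"xyz": [-0.64,-0.11,0.89],"angular": [0,0,0]},
  {"xyz": [-0.64,-0.11,0.89],"angular": [0,0,0]},
  {"xyz": [-0.64,-0.11,0.89],"angular": [0,0,0]},
  {"xyz": [-0.64,-0.11,0.89],"angular": [0,0,0]},
  {"xyz": [-0.64,-0.11,0.89],"angular": [0,0,0]},
])

```text
t: 33.8
tcp_pos: [0.5008, 0.3156, 0.0827]
eef_rot: [2.361, -2.061, -0.007]
wrist_force: [0.0, 0.4, 1.0]
finger_gap: 0.452
finger_force: 0.0
```

```bash
python3 - <<'E'
from h import *
plan([((.5045,.3165,.021),pose(np.pi+.137),27)])
c=vision.camera("top")
print([(round(d["p"],2),np.round(d["xyz"],3).tolist()) for d in nets.tip_of("top","lid0")])
vision.camera("scene"); print([(round(d["p"],2),np.round(d["xyz"],3).tolist()) for d in nets.tip_of("scene","lid0")])
E
```

```text
t 33.8 tcp [0.5008 0.3156 0.0827] q [ 0.83  0.47 -0.25 -0.01 -0.87 -0.69] gap 0.45
 turn 1 rows (0..0) [0.06,-0.01,-0.01]
 move 3 rows (1..3) [0,-0.04,0.69]
rows 4 end err mm [-0.2 -0.4 -0.4]
[(0.95, [0.657, -0.01, 0.063]), (0.92, [0.696, -0.015, 0.042]), (0.74, [0.618, 0.001, 0.089]), (0.66, [0.509, 0.32, 0.006]), (0.65, [0.648, -0.006, 0.083]), (0.64, [0.344, -0.103, 0.002]), (0.57, [0.34, 0.064, 0.0])]
[(0.87, [0.502, 0.317, -0.001]), (0.83, [0.623, 0.004, 0.089]), (0.57, [0.658, -0.003, 0.063]), (0.43, [0.546, 0.454, 0.002])]
```

Three lids are lined up in the chute. Next is lid B.

>>> send_rows([
  {"xyz": [0,0,0],"angular": [0.06,0,0]},
  {"xyz": [0,-0.04,0.69],"angular": [0,0,0]},
  {"xyz": [0,-0.04,0.69],"angular": [0,0,0]},
  {"xyz": [0,-0.04,0.69],"angular": [0,0,0]},
  {"xyz": [0,0,0],"angular": [0,0,0]},
  {"xyz": [0,0,0],"angular": [0,0,0]},
  {"xyz": [0,0,0],"angular": [0,0,0]},
  {"xyz": [0,0,0],"angular": [0,0,0]},
])

```text
t: 34.8
tcp_pos: [0.5051, 0.3157, 0.023]
eef_rot: [-2.365, 2.066, -0.002]
wrist_force: [0.3, -0.3, 0.2]
finger_gap: 0.447
finger_force: 0.0
```

>>> send_rows([
  {"xyz": [0,0,0],"angular": [0,0,0]},
  {"xyz": [0,0,0],"angular": [0,0,0]},
  {"xyz": [0,0,0],"angular": [0,0,0]},
  {"xyz": [0,0,0],"angular": [0,0,0]},
  {"xyz": [0,0,0],"angular": [0,0,0]},
  {"xyz": [0,0,-1],"angular": [0,0,0]},
  {"xyz": [0,0,-1],"angular": [0,0,0]},
  {"xyz": [0,0,-1],"angular": [0,0,0]},
], hand=1)

```text
t: 35.6
tcp_pos: [0.5039, 0.3149, 0.1116]
eef_rot: [2.363, -2.064, 0.001]
wrist_force: [-0.4, 0.9, -1.7]
finger_gap: 0.201
finger_force: 30.0
```

```bash
python3 - <<'E'
from h import *
P,Q,zt=chute(.19)
plan([(P+[-.03,0.08,.12],Q,37),(P-.04*zt,Q,35),(P,Q,15)])
E
```

```text
t 35.6 tcp [0.5039 0.3149 0.1116] q [ 0.83  0.43 -0.22  0.   -0.92 -0.7 ] gap 0.2
 turn 3 rows (0..2) [0.42,0.05,0.67]
 move 8 rows (3..10) [0.93,-0.27,-0.64]
 move 4 rows (11..14) [0.62,-0.16,0.7]
 move 3 rows (15..17) [0,0.01,0.45]
rows 18 end err mm [-0.3  0.2 -0.2]
```

>>> send_rows([
  {"xyz": [0,0,0],"angular": [0.42,0.05,0.67]},
  {"xyz": [0,0,0],"angular": [0.42,0.05,0.67]},
  {"xyz": [0,0,0],"angular": [0.42,0.05,0.67]},
  {"xyz": [0.93,-0.27,-0.64],"angular": [0,0,0]},
  {"xyz": [0.93,-0.27,-0.64],"angular": [0,0,0]},
  {"xyz": [0.93,-0.27,-0.64],"angular": [0,0,0]},
  {"xyz": [0.93,-0.27,-0.64],"angular": [0,0,0]},
  {"xyz": [0.93,-0.27,-0.64],"angular": [0,0,0]},
])

```text
t: 36.4
tcp_pos: [0.5061, 0.1724, 0.2129]
eef_rot: [-1.974, 2.285, -0.199]
wrist_force: [0.3, 0.8, -1.7]
finger_gap: 0.208
finger_force: 30.0
```

>>> send_rows([
  {"xyz": [0.93,-0.27,-0.64],"angular": [0,0,0]},
  {"xyz": [0.93,-0.27,-0.64],"angular": [0,0,0]},
  {"xyz": [0.93,-0.27,-0.64],"angular": [0,0,0]},
  {"xyz": [0.62,-0.16,0.7],"angular": [0,0,0]},
  {"xyz": [0.62,-0.16,0.7],"angular": [0,0,0]},
  {"xyz": [0.62,-0.16,0.7],"angular": [0,0,0]},
  {"xyz": [0.62,-0.16,0.7],"angular": [0,0,0]},
  {"xyz": [0,0,0],"angular": [0,0,0]},
])

```text
t: 37.2
tcp_pos: [0.5284, 0.0082, 0.1903]
eef_rot: [-1.974, 2.294, -0.195]
wrist_force: [-1.1, -0.0, -2.0]
finger_gap: 0.202
finger_force: 30.0
```

```bash
python3 - <<'E'
from h import *
P,Q,zt=chute(.19)
plan([(P,Q,15)])
E
```

```text
t 37.2 tcp [0.5284 0.0082 0.1903] q [ 0.37  0.17 -0.44  0.12 -0.82 -0.6 ] gap 0.2
 move 3 rows (0..2) [-0.02,-0.02,0.4]
rows 3 end err mm [-0.5 -0.3  0.3]
```

>>> send_rows([
  {"xyz": [-0.02,-0.02,0.4],"angular": [0,0,0]},
  {"xyz": [-0.02,-0.02,0.4],"angular": [0,0,0]},
  {"xyz": [-0.02,-0.02,0.4],"angular": [0,0,0]},
  {"xyz": [0,0,0],"angular": [0,0,0]},
  {"xyz": [0,0,0],"angular": [0,0,0]},
  {"xyz": [0,0,0],"angular": [0,0,0]},
  {"xyz": [0,0,0],"angular": [0,0,0]},
  {"xyz": [0,0,0],"angular": [0,0,0]},
])

```text
t: 38.0
tcp_pos: [0.5393, 0.0113, 0.1594]
eef_rot: [-1.972, 2.284, -0.201]
wrist_force: [0.6, 0.2, -1.4]
finger_gap: 0.209
finger_force: 30.0
```

>>> send_rows([
  {"xyz": [0,0,0],"angular": [0,0,0]},
  {"xyz": [0,0,0],"angular": [0,0,0]},
  {"xyz": [0,0,0],"angular": [0,0,0]},
  {"xyz": [0,0,-0.4],"angular": [0,0,0]},
  {"xyz": [0,0,-0.6],"angular": [0,0,0]},
  {"xyz": [0,0,-1],"angular": [0,0,0]},
  {"xyz": [0,0,-1],"angular": [0,0,0]},
  {"xyz": [0,0,0],"angular": [0,0,0]},
], hand=0.3)

```text
t: 38.8
tcp_pos: [0.5257, 0.0139, 0.2527]
eef_rot: [-1.968, 2.277, -0.206]
wrist_force: [0.8, -0.6, 0.1]
finger_gap: 0.352
finger_force: 0.0
```

```bash
python3 - <<'E'
from h import *
for k in ("top","scene"):
  c=vision.camera(k)
  for l in ("lid0","jar0","shelf"): print(k,l,[(round(d["p"],2),np.round(d["xyz"],3).tolist()) for d in nets.tip_of(k,l)])
  if k=="top":
    im=c["img"]; cv2.imwrite("pics/t8.png",im)
    for d in nets.regions_of("top","shelf")[:1]: print(rect(c,d["mask"],.06))
    # white line on the shelf
    x0,x1,y0,y1=385,500,180,245; g=im.astype(int); w=(g.min(2)>185); m=np.zeros(w.shape,bool); m[200:222,392:490]=w[200:222,392:490]
    ys,xs=np.nonzero(m); P=proj(c,np.c_[xs,ys],.06); print("line",len(xs),np.polyfit(P[:,1],P[:,0],1))
Q=pose(np.pi-.02)
plan([((.45,-.1,.25),Q,42),((.374,-.22,.12),Q,41)])
E
```

```text
top lid0 [(0.92, [0.695, -0.019, 0.041]), (0.79, [0.34, 0.064, -0.001]), (0.55, [0.658, -0.009, 0.063]), (0.55, [0.345, -0.106, 0.003])]
top jar0 [(0.62, [0.376, -0.22, 0.003]), (0.61, [0.394, -0.345, 0.004]), (0.58, [0.545, -0.362, 0.062])]
top shelf [(0.82, [0.55, -0.36, 0.002]), (0.73, [0.546, 0.454, 0.0])]
([0.549, -0.358, 0.249, 0.13], np.float64(1.548), array([ 0.54959704, -0.34684268]))
line 1610 [-0.03144661  0.54258158]
scene lid0 [(0.85, [0.657, -0.005, 0.063]), (0.84, [0.339, 0.066, 0.003]), (0.69, [0.585, 0.008, 0.106]), (0.57, [0.62, 0.004, 0.088]), (0.52, [0.47, 0.47, 0.001])]
scene jar0 [(0.85, [0.394, -0.347, 0.002]), (0.73, [0.543, -0.36, 0.06]), (0.73, [0.374, -0.22, -0.002])]
scene shelf [(0.93, [0.546, -0.354, 0.002])]
t 39.2 tcp [0.5233 0.0132 0.2467] q [ 0.39  0.1  -0.36  0.11 -0.96 -0.59] gap 0.35
 turn 2 rows (0..1) [-0.63,-0.04,-0.45]
 move 4 rows (2..5) [0.96,0.59,-0.03]
 move 5 rows (6..10) [0.81,0.49,0.87]
rows 11 end err mm [ 0.1 -0.4 -0.4]
```

All four lids are in a row in the chute, with the last edge at 0.585. Next are the jars.

>>> send_rows([
  {"xyz": [0,0,0],"angular": [-0.63,-0.04,-0.45]},
  {"xyz": [0,0,0],"angular": [-0.63,-0.04,-0.45]},
  {"xyz": [0.96,0.59,-0.03],"angular": [0,0,0]},
  {"xyz": [0.96,0.59,-0.03],"angular": [0,0,0]},
  {"xyz": [0.96,0.59,-0.03],"angular": [0,0,0]},
  {"xyz": [0.96,0.59,-0.03],"angular": [0,0,0]},
  {"xyz": [0.81,0.49,0.87],"angular": [0,0,0]},
  {"xyz": [0.81,0.49,0.87],"angular": [0,0,0]},
], hand=-1)

```text
t: 40.05
tcp_pos: [0.4198, -0.1493, 0.1985]
eef_rot: [-2.197, 2.241, -0.001]
wrist_force: [1.0, 0.1, -0.6]
finger_gap: 0.964
finger_force: 0.0
```

>>> send_rows([
  {"xyz": [0.81,0.49,0.87],"angular": [0,0,0]},
  {"xyz": [0.81,0.49,0.87],"angular": [0,0,0]},
  {"xyz": [0.81,0.49,0.87],"angular": [0,0,0]},
  {"xyz": [0,0,0],"angular": [0,0,0]},
  {"xyz": [0,0,0],"angular": [0,0,0]},
  {"xyz": [0,0,0],"angular": [0,0,0]},
  {"xyz": [0,0,0],"angular": [0,0,0]},
  {"xyz": [0,0,0],"angular": [0,0,0]},
])

```text
t: 40.85
tcp_pos: [0.3755, -0.2198, 0.1209]
eef_rot: [-2.199, 2.24, -0.001]
wrist_force: [-0.4, -0.2, -0.0]
finger_gap: 0.998
finger_force: 0.0
```

```bash
python3 - <<'E'
from h import *
c=vision.camera("scene"); print([(round(d["p"],2),np.round(d["xyz"],3).tolist()) for d in nets.tip_of("scene","jar0")])
plan([((.375,-.2205,.022),pose(np.pi-.02),22)])
E
```

```text
[(0.8, [0.374, -0.221, -0.002]), (0.78, [0.401, -0.347, -0.001]), (0.66, [0.544, -0.36, 0.059])]
t 41.0 tcp [ 0.3751 -0.2199  0.1206] q [-0.16  0.17 -0.58 -0.   -0.81  0.14] gap 1.0
 move 5 rows (0..4) [0.01,0,0.66]
rows 5 end err mm [ 0.3 -0.7 -0.4]
```

>>> send_rows([
  {"xyz": [0.01,0,0.66],"angular": [0,0,0]},
  {"xyz": [0.01,0,0.66],"angular": [0,0,0]},
  {"xyz": [0.01,0,0.66],"angular": [0,0,0]},
  {"xyz": [0.01,0,0.66],"angular": [0,0,0]},
  {"xyz": [0.01,0,0.66],"angular": [0,0,0]},
  {"xyz": [0,0,0],"angular": [0,0,0]},
  {"xyz": [0,0,0],"angular": [0,0,0]},
  {"xyz": [0,0,0],"angular": [0,0,0]},
])

```text
t: 41.75
tcp_pos: [0.3755, -0.2216, 0.0221]
eef_rot: [-2.198, 2.241, -0.001]
wrist_force: [-0.3, 0.2, 0.2]
finger_gap: 0.998
finger_force: 0.0
```

>>> send_rows([
  {"xyz": [0,0,0],"angular": [0,0,0]},
  {"xyz": [0,0,0],"angular": [0,0,0]},
  {"xyz": [0,0,0],"angular": [0,0,0]},
  {"xyz": [0,0,0],"angular": [0,0,0]},
  {"xyz": [0,0,0],"angular": [0,0,0]},
  {"xyz": [0,0,0],"angular": [0,0,0]},
  {"xyz": [0,0,0],"angular": [0,0,0]},
  {"xyz": [0,0,0],"angular": [0,0,0]},
], hand=1)

```text
t: 42.55
tcp_pos: [0.3742, -0.2215, 0.0212]
eef_rot: [-2.198, 2.243, 0.003]
wrist_force: [-1.3, -0.2, 3.7]
finger_gap: 0.616
finger_force: 30.0
```

```bash
python3 - <<'E'
from h import *
Q=pose(np.pi-.022); z=bot.state()["tcp_pos"][2]+.061; print(z,bot.state()["finger_force"])
plan([((.375,-.2205,.16),Q,27),((.5495,-.296,.16),Q,30),((.5495,-.296,z+.002),Q,20)])
E
```

```text
0.08217864661067067 29.99941765330732
t 42.5 tcp [ 0.3742 -0.2215  0.0212] q [-0.16  0.35 -0.69 -0.   -0.53  0.14] gap 0.62
 move 6 rows (0..5) [-0.01,0,-0.77]
 move 7 rows (6..12) [0.35,-0.84,0]
 move 4 rows (13..16) [-0.01,0,0.63]
rows 17 end err mm [-0.3  0.3 -0.2]
```

>>> send_rows([
  {"xyz": [0,0,-0.77],"angular": [0,0,0]},
  {"xyz": [0,0,-0.77],"angular": [0,0,0]},
  {"xyz": [0,0,-0.77],"angular": [0,0,0]},
  {"xyz": [0,0,-0.77],"angular": [0,0,0]},
  {"xyz": [0,0,-0.77],"angular": [0,0,0]},
  {"xyz": [0,0,-0.77],"angular": [0,0,0]},
  {"xyz": [0.35,-0.84,0],"angular": [0,0,0]},
  {"xyz": [0.35,-0.84,0],"angular": [0,0,0]},
])

```text
t: 43.35
tcp_pos: [0.4251, -0.2438, 0.1604]
eef_rot: [-2.197, 2.241, -0.001]
wrist_force: [0.6, 0.4, -2.6]
finger_gap: 0.613
finger_force: 30.0
```

>>> send_rows([
  {"xyz": [0.35,-0.84,0],"angular": [0,0,0]},
  {"xyz": [0.35,-0.84,0],"angular": [0,0,0]},
  {"xyz": [0.35,-0.84,0],"angular": [0,0,0]},
  {"xyz": [0.35,-0.84,0],"angular": [0,0,0]},
  {"xyz": [0.35,-0.84,0],"angular": [0,0,0]},
  {"xyz": [0,0,0],"angular": [0,0,0]},
  {"xyz": [0,0,0],"angular": [0,0,0]},
  {"xyz": [0,0,0],"angular": [0,0,0]},
])

```text
t: 44.15
tcp_pos: [0.5483, -0.2983, 0.1588]
eef_rot: [-2.198, 2.243, 0.005]
wrist_force: [-0.7, 1.0, -2.0]
finger_gap: 0.612
finger_force: 30.0
```

```bash
python3 - <<'E'
from h import *
Q=pose(np.pi-.022)
plan([((.5495,-.296,.0835),Q,20)])
E
```

```text
t 44.1 tcp [ 0.5483 -0.2983  0.1588] q [-0.24  0.43 -0.08 -0.   -1.06  0.22] gap 0.61
 move 4 rows (0..3) [-0.02,-0.01,0.63]
rows 4 end err mm [-0.   0.3 -0.3]
```

>>> send_rows([
  {"xyz": [-0.02,-0.01,0.63],"angular": [0,0,0]},
  {"xyz": [-0.02,-0.01,0.63],"angular": [0,0,0]},
  {"xyz": [-0.02,-0.01,0.63],"angular": [0,0,0]},
  {"xyz": [-0.02,-0.01,0.61],"angular": [0,0,0]},
  {"xyz": [0,0,0],"angular": [0,0,0]},
  {"xyz": [0,0,0],"angular": [0,0,0]},
  {"xyz": [0,0,0],"angular": [0,0,0]},
  {"xyz": [0,0,0],"angular": [0,0,0]},
])

```text
t: 44.95
tcp_pos: [0.5511, -0.2965, 0.0859]
eef_rot: [-2.197, 2.242, -0.001]
wrist_force: [0.1, 0.7, -1.4]
finger_gap: 0.614
finger_force: 30.0
```

```bash
python3 - <<'E'
from h import *
print(bot.state()["wrist_force"],bot.state()["tcp_pos"])
E
```

```text
[ 0.14085201  0.65907288 -1.44173209] [ 0.55108266 -0.29645054  0.08589867]
```

>>> send_rows([
  {"xyz": [0,0,0.06],"angular": [0,0,0]},
  {"xyz": [0,0,0.06],"angular": [0,0,0]},
  {"xyz": [0,0,0],"angular": [0,0,0]},
  {"xyz": [0,0,0],"angular": [0,0,0]},
  {"xyz": [0,0,0],"angular": [0,0,0]},
  {"xyz": [0,0,0],"angular": [0,0,0]},
  {"xyz": [0,0,0],"angular": [0,0,0]},
  {"xyz": [0,0,0],"angular": [0,0,0]},
])

```text
t: 45.75
tcp_pos: [0.5508, -0.2964, 0.0812]
eef_rot: [-2.198, 2.242, 0.001]
wrist_force: [-0.0, 0.6, 0.0]
finger_gap: 0.613
finger_force: 30.0
```

>>> send_rows([
  {"xyz": [0,0,0],"angular": [0,0,0]},
  {"xyz": [0,0,0],"angular": [0,0,0]},
  {"xyz": [0,0,0],"angular": [0,0,0]},
  {"xyz": [0,0,0],"angular": [0,0,0]},
  {"xyz": [0,0,0],"angular": [0,0,0]},
  {"xyz": [0,0,-0.8],"angular": [0,0,0]},
  {"xyz": [0,0,-1],"angular": [0,0,0]},
  {"xyz": [0,0,-1],"angular": [0,0,0]},
], hand=-1)

```text
t: 46.55
tcp_pos: [0.5503, -0.2964, 0.1657]
eef_rot: [-2.199, 2.243, 0.003]
wrist_force: [0.9, -0.4, 0.3]
finger_gap: 0.999
finger_force: 0.0
```

```bash
python3 - <<'E'
from h import *
for k in ("scene","top"):
  vision.camera(k); print(k,[(round(d["p"],2),np.round(d["xyz"],3).tolist()) for d in nets.tip_of(k,"jar0")])
Q=pose(np.pi-.022)
plan([((.397,-.346,.17),Q,40),((.397,-.346,.1),Q,40)])
E
```

```text
scene [(0.87, [0.544, -0.363, 0.058]), (0.78, [0.395, -0.345, -0.0]), (0.58, [0.549, -0.299, 0.058]), (0.26, [0.579, 0.006, -0.005])]
top [(0.81, [0.553, -0.292, 0.06]), (0.74, [0.549, -0.363, 0.061]), (0.72, [0.647, -0.004, 0.08]), (0.58, [0.393, -0.347, 0.003])]
t 46.8 tcp [ 0.5508 -0.2963  0.1657] q [-0.24  0.43 -0.07 -0.   -1.07  0.22] gap 1.0
 move 6 rows (0..5) [0.29,0.85,-0.03]
 move 3 rows (6..8) [0.01,0,0.79]
rows 9 end err mm [-0.2 -0.2 -0.4]
```

>>> send_rows([
  {"xyz": [0.29,0.85,-0.03],"angular": [0,0,0]},
  {"xyz": [0.29,0.85,-0.03],"angular": [0,0,0]},
  {"xyz": [0.29,0.85,-0.03],"angular": [0,0,0]},
  {"xyz": [0.29,0.85,-0.03],"angular": [0,0,0]},
  {"xyz": [0.29,0.85,-0.03],"angular": [0,0,0]},
  {"xyz": [0.29,0.85,-0.03],"angular": [0,0,0]},
  {"xyz": [0,0,0.79],"angular": [0,0,0]},
  {"xyz": [0,0,0.79],"angular": [0,0,0]},
])

```text
t: 47.55
tcp_pos: [0.3954, -0.3455, 0.1219]
eef_rot: [-2.196, 2.244, 0.002]
wrist_force: [0.8, -0.8, -0.3]
finger_gap: 0.998
finger_force: 0.0
```

```bash
python3 - <<'E'
from h import *
vision.camera("scene"); print([(round(d["p"],2),np.round(d["xyz"],3).tolist()) for d in nets.tip_of("scene","jar0")])
plan([((.395,-.346,.022),pose(np.pi-.022),22)])
E
```

```text
[(0.97, [0.55, -0.297, 0.057]), (0.88, [0.541, -0.361, 0.058]), (0.56, [0.399, -0.345, -0.004])]
t 47.6 tcp [ 0.3933 -0.3439  0.1188] q [-0.41  0.32 -0.38 -0.   -0.88  0.39] gap 1.0
 turn 1 rows (0..0) [0.06,0.05,0]
 move 5 rows (1..5) [0.01,-0.01,0.65]
rows 6 end err mm [-0.2  0.5 -0.7]
```

>>> send_rows([
  {"xyz": [0,0,0],"angular": [0,0,0]},
  {"xyz": [0.01,-0.01,0.65],"angular": [0,0,0]},
  {"xyz": [0.01,-0.01,0.65],"angular": [0,0,0]},
  {"xyz": [0.01,-0.01,0.65],"angular": [0,0,0]},
  {"xyz": [0.01,-0.01,0.65],"angular": [0,0,0]},
  {"xyz": [0.01,-0.01,0.65],"angular": [0,0,0]},
  {"xyz": [0,0,0],"angular": [0,0,0]},
  {"xyz": [0,0,0],"angular": [0,0,0]},
])

```text
t: 48.45
tcp_pos: [0.399, -0.3472, 0.0262]
eef_rot: [-2.199, 2.241, -0.0]
wrist_force: [-0.3, -0.3, -0.3]
finger_gap: 1.0
finger_force: 0.0
```

>>> send_rows([
  {"xyz": [0,0,0],"angular": [0,0,0]},
  {"xyz": [0,0,0],"angular": [0,0,0]},
  {"xyz": [0,0,0],"angular": [0,0,0]},
  {"xyz": [0,0,0],"angular": [0,0,0]},
  {"xyz": [0,0,0],"angular": [0,0,0]},
  {"xyz": [0,0,0],"angular": [0,0,0]},
  {"xyz": [0,0,0],"angular": [0,0,0]},
  {"xyz": [0,0,0],"angular": [0,0,0]},
], hand=1)

```text
t: 49.25
tcp_pos: [0.3973, -0.3466, 0.0255]
eef_rot: [-2.198, 2.243, 0.004]
wrist_force: [-4.1, 1.2, 6.2]
finger_gap: 0.615
finger_force: 30.0
```

```bash
python3 - <<'E'
from h import *
Q=pose(np.pi-.022); z=bot.state()["tcp_pos"][2]; print(z,bot.state()["finger_force"])
plan([((.395,-.346,.165),Q,27),((.5465,-.427,.165),Q,30),((.5465,-.427,z+.0615),Q,20)])
E
```

```text
0.02554440026630685 30.00157803297043
t 49.2 tcp [ 0.3973 -0.3466  0.0255] q [-0.41  0.46 -0.47 -0.   -0.65  0.39] gap 0.62
 move 6 rows (0..5) [-0.01,0.01,-0.77]
 move 6 rows (6..11) [0.44,-0.85,-0.01]
 move 4 rows (12..15) [0,0,0.65]
rows 16 end err mm [ 0.5 -0.2  0.5]
```

>>> send_rows([
  {"xyz": [0,0,-0.77],"angular": [0,0,0]},
  {"xyz": [0,0,-0.77],"angular": [0,0,0]},
  {"xyz": [0,0,-0.77],"angular": [0,0,0]},
  {"xyz": [0,0,-0.77],"angular": [0,0,0]},
  {"xyz": [0,0,-0.77],"angular": [0,0,0]},
  {"xyz": [0,0,-0.77],"angular": [0,0,0]},
  {"xyz": [0.44,-0.85,-0.01],"angular": [0,0,0]},
  {"xyz": [0.44,-0.85,-0.01],"angular": [0,0,0]},
])

```text
t: 50.05
tcp_pos: [0.4498, -0.3747, 0.1654]
eef_rot: [-2.196, 2.241, -0.003]
wrist_force: [-0.1, 0.2, -2.1]
finger_gap: 0.612
finger_force: 30.0
```

>>> send_rows([
  {"xyz": [0.44,-0.85,-0.01],"angular": [0,0,0]},
  {"xyz": [0.44,-0.85,-0.01],"angular": [0,0,0]},
  {"xyz": [0.44,-0.85,-0.01],"angular": [0,0,0]},
  {"xyz": [0.44,-0.85,-0.01],"angular": [0,0,0]},
  {"xyz": [0,0,0],"angular": [0,0,0]},
  {"xyz": [0,0,0],"angular": [0,0,0]},
  {"xyz": [0,0,0],"angular": [0,0,0]},
  {"xyz": [0,0,0],"angular": [0,0,0]},
])

```text
t: 50.85
tcp_pos: [0.5488, -0.429, 0.1658]
eef_rot: [-2.198, 2.242, 0.002]
wrist_force: [-0.4, 0.2, -3.0]
finger_gap: 0.613
finger_force: 30.0
```

```bash
python3 - <<'E'
from h import *
plan([((.5475,-.427,.0865),pose(np.pi-.022),20)])
for k in ("scene","top"):
  vision.camera(k); print(k,[(round(d["p"],2),np.round(d["xyz"],3).tolist()) for d in nets.tip_of(k,"jar0")])
E
```

```text
t 50.9 tcp [ 0.5488 -0.429   0.1658] q [-0.43  0.55  0.13 -0.   -1.15  0.41] gap 0.61
 move 4 rows (0..3) [-0.01,0.01,0.66]
rows 4 end err mm [ 0.2 -0.6  0.1]
scene [(0.9, [0.53, -0.274, 0.06]), (0.85, [0.542, -0.362, 0.057]), (0.76, [0.552, -0.43, 0.138])]
top [(0.71, [0.529, -0.274, 0.062]), (0.67, [0.549, -0.429, 0.144]), (0.6, [0.588, 0.01, 0.113])]
```

While the arm was away, the first jar was knocked from (0.550, -0.297) to (0.530, -0.274). I'll place this jar first and then mend that one.

>>> send_rows([
  {"xyz": [0,0,0.66],"angular": [0,0,0]},
  {"xyz": [0,0,0.66],"angular": [0,0,0]},
  {"xyz": [0,0,0.66],"angular": [0,0,0]},
  {"xyz": [0,0,0.66],"angular": [0,0,0]},
  {"xyz": [0,0,0],"angular": [0,0,0]},
  {"xyz": [0,0,0],"angular": [0,0,0]},
  {"xyz": [0,0,0],"angular": [0,0,0]},
  {"xyz": [0,0,0],"angular": [0,0,0]},
])

```text
t: 51.85
tcp_pos: [0.5497, -0.4293, 0.0874]
eef_rot: [-2.198, 2.242, -0.0]
wrist_force: [0.7, -0.5, -1.4]
finger_gap: 0.617
finger_force: 30.0
```

>>> send_rows([
  {"xyz": [0,0,0],"angular": [0,0,0]},
  {"xyz": [0,0,0],"angular": [0,0,0]},
  {"xyz": [0,0,0],"angular": [0,0,0]},
  {"xyz": [0,0,0],"angular": [0,0,0]},
  {"xyz": [0,0,0],"angular": [0,0,0]},
  {"xyz": [0,0,0],"angular": [0,0,0]},
  {"xyz": [0,0,0],"angular": [0,0,0]},
  {"xyz": [0,0,0],"angular": [0,0,0]},
])

```text
t: 52.65
tcp_pos: [0.5495, -0.4292, 0.0865]
eef_rot: [-2.198, 2.242, 0.002]
wrist_force: [0.2, -0.3, -2.0]
finger_gap: 0.611
finger_force: 30.0
```

>>> send_rows([
  {"xyz": [0,0,0],"angular": [0,0,0]},
  {"xyz": [0,0,0],"angular": [0,0,0]},
  {"xyz": [0,0,0],"angular": [0,0,0]},
  {"xyz": [0,0,0],"angular": [0,0,0]},
  {"xyz": [0,0,0],"angular": [0,0,0]},
  {"xyz": [0,0,-0.8],"angular": [0,0,0]},
  {"xyz": [0,0,-1],"angular": [0,0,0]},
  {"xyz": [0,0,-1],"angular": [0,0,0]},
], hand=-1)

```text
t: 53.45
tcp_pos: [0.5492, -0.4293, 0.1712]
eef_rot: [-2.199, 2.243, 0.003]
wrist_force: [-0.4, 0.8, 1.1]
finger_gap: 0.999
finger_force: 0.0
```

```bash
python3 - <<'E'
from h import *
for k in ("scene","top"):
  vision.camera(k); print(k,[(round(d["p"],2),np.round(d["xyz"],3).tolist()) for d in nets.tip_of(k,"jar0")])
plan([((.530,-.274,.165),pose(np.pi-.022),40)])
E
```

```text
scene [(0.97, [0.528, -0.277, 0.058]), (0.76, [0.541, -0.359, 0.06]), (0.7, [0.663, 0.195, 0.003]), (0.65, [0.553, -0.43, 0.057])]
top [(0.71, [0.532, -0.272, 0.061]), (0.49, [0.551, -0.429, 0.061]), (0.32, [0.614, 0.344, -0.001]), (0.22, [0.696, -0.019, 0.041])]
t 53.6 tcp [ 0.5497 -0.4294  0.1715] q [-0.43  0.54  0.14 -0.   -1.16  0.41] gap 1.0
 move 6 rows (0..5) [-0.86,0.13,0.04]
rows 6 end err mm [-0.5 -0.1 -0.5]
```

>>> send_rows([
  {"xyz": [-0.86,0.13,0],"angular": [0,0,0]},
  {"xyz": [-0.86,0.13,0],"angular": [0,0,0]},
  {"xyz": [-0.86,0.13,0],"angular": [0,0,0]},
  {"xyz": [-0.86,0.13,0],"angular": [0,0,0]},
  {"xyz": [-0.86,0.13,0],"angular": [0,0,0]},
  {"xyz": [-0.86,0.13,0],"angular": [0,0,0]},
  {"xyz": [0,0,0],"angular": [0,0,0]},
  {"xyz": [0,0,0],"angular": [0,0,0]},
])

```text
t: 54.45
tcp_pos: [0.5288, -0.2736, 0.17]
eef_rot: [-2.2, 2.242, 0.004]
wrist_force: [-0.6, -0.2, -0.7]
finger_gap: 0.998
finger_force: 0.0
```

>>> send_rows([
  {"xyz": [0,0,0.72],"angular": [0,0,0]},
  {"xyz": [0,0,0.72],"angular": [0,0,0]},
  {"xyz": [0,0,0.72],"angular": [0,0,0]},
  {"xyz": [0,0,0.72],"angular": [0,0,0]},
  {"xyz": [0,0,0],"angular": [0,0,0]},
  {"xyz": [0,0,0],"angular": [0,0,0]},
  {"xyz": [0,0,0],"angular": [0,0,0]},
  {"xyz": [0,0,0],"angular": [0,0,0]},
])

```text
t: 55.25
tcp_pos: [0.53, -0.2744, 0.0857]
eef_rot: [-2.197, 2.242, -0.002]
wrist_force: [0.2, -0.6, -0.6]
finger_gap: 1.004
finger_force: 0.0
```

>>> send_rows([
  {"xyz": [0,0,0],"angular": [0,0,0]},
  {"xyz": [0,0,0],"angular": [0,0,0]},
  {"xyz": [0,0,0],"angular": [0,0,0]},
  {"xyz": [0,0,0],"angular": [0,0,0]},
  {"xyz": [0,0,0],"angular": [0,0,0]},
  {"xyz": [0,0,0],"angular": [0,0,0]},
  {"xyz": [0,0,0],"angular": [0,0,0]},
  {"xyz": [0,0,0],"angular": [0,0,0]},
], hand=1)

```text
t: 56.05
tcp_pos: [0.5294, -0.274, 0.0845]
eef_rot: [-2.198, 2.242, 0.001]
wrist_force: [0.1, 0.5, 0.7]
finger_gap: 0.61
finger_force: 30.0
```

```bash
python3 - <<'E'
from h import *
s=bot.state(); Q=pose(np.pi-.022); p=s["tcp_pos"]; print(p,s["finger_force"])
T=np.array([.549,p[1]-.022,p[2]+.001])
plan([(p+[0,0,.025],Q,15),(T+[0,0,.025],Q,10),(T,Q,10)])
E
```

```text
[ 0.52943555 -0.27397527  0.08446017] 30.000105500221252
t 56.0 tcp [ 0.5294 -0.274   0.0845] q [-0.21  0.47 -0.24 -0.   -0.86  0.19] gap 0.61
 move 2 rows (0..1) [0,0,-0.42]
 move 3 rows (2..4) [0.24,-0.22,-0.01]
 move 3 rows (5..7) [0,0,0.28]
rows 8 end err mm [-0.2  0.  -0.1]
```

>>> send_rows([
  {"xyz": [0,0,-0.42],"angular": [0,0,0]},
  {"xyz": [0,0,-0.42],"angular": [0,0,0]},
  {"xyz": [0.24,-0.22,0],"angular": [0,0,0]},
  {"xyz": [0.24,-0.22,0],"angular": [0,0,0]},
  {"xyz": [0.24,-0.22,0],"angular": [0,0,0]},
  {"xyz": [0,0,0.27],"angular": [0,0,0]},
  {"xyz": [0,0,0.27],"angular": [0,0,0]},
  {"xyz": [0,0,0.27],"angular": [0,0,0]},
])

```text
t: 56.85
tcp_pos: [0.5476, -0.2957, 0.0839]
eef_rot: [-2.199, 2.243, 0.005]
wrist_force: [-6.7, 5.5, 31.9]
finger_gap: 0.613
finger_force: 30.0
```

>>> send_rows([
  {"xyz": [0,0,0],"angular": [0,0,0]},
  {"xyz": [0,0,0],"angular": [0,0,0]},
  {"xyz": [0,0,0],"angular": [0,0,0]},
  {"xyz": [0,0,0],"angular": [0,0,0]},
  {"xyz": [0,0,0],"angular": [0,0,0]},
  {"xyz": [0,0,0],"angular": [0,0,0]},
  {"xyz": [0,0,0],"angular": [0,0,0]},
  {"xyz": [0,0,0],"angular": [0,0,0]},
])

```text
t: 57.65
tcp_pos: [0.5486, -0.2959, 0.0853]
eef_rot: [-2.198, 2.242, 0.002]
wrist_force: [-0.2, 0.2, -1.7]
finger_gap: 0.61
finger_force: 30.0
```

>>> send_rows([
  {"xyz": [0,0,0],"angular": [0,0,0]},
  {"xyz": [0,0,0],"angular": [0,0,0]},
  {"xyz": [0,0,0],"angular": [0,0,0]},
  {"xyz": [0,0,0],"angular": [0,0,0]},
  {"xyz": [0,0,0],"angular": [0,0,0]},
  {"xyz": [0,0,-0.8],"angular": [0,0,0]},
  {"xyz": [0,0,-1],"angular": [0,0,0]},
  {"xyz": [0,0,-1],"angular": [0,0,0]},
], hand=-1)

```text
t: 58.45
tcp_pos: [0.5483, -0.2961, 0.17]
eef_rot: [-2.199, 2.243, 0.003]
wrist_force: [1.6, -1.1, -0.3]
finger_gap: 0.994
finger_force: 0.0
```

>>> send_rows([
  {"xyz": [-0.4,0,-1],"angular": [0,0,0]},
  {"xyz": [-0.8,0,-1],"angular": [0,0,0]},
  {"xyz": [-1,0,-1],"angular": [0,0,0]},
  {"xyz": [-1,0,0],"angular": [0,0,0]},
  {"xyz": [-1,0,0],"angular": [0,0,0]},
  {"xyz": [-1,0,0],"angular": [0,0,0]},
  {"xyz": [-1,0,0],"angular": [0,0,0]},
  {"xyz": [0,0,0],"angular": [0,0,0]},
], hand=0.1)

```text
t: 59.25
tcp_pos: [0.5522, -0.1077, 0.26]
eef_rot: [-2.202, 2.237, 0.002]
wrist_force: [-0.1, -0.7, 1.0]
finger_gap: 0.463
finger_force: 0.0
```

```bash
python3 - <<'E'
from h import *
for k in ("scene","top"):
  c=vision.camera(k); cv2.imwrite(f"pics/{k}9.png",c["img"])
  for l in ("jar0","lid0"): print(k,l,[(round(d["p"],2),np.round(d["xyz"],3).tolist()) for d in nets.tip_of(k,l)])
print(bot.state()["t"],bot.state()["tcp_pos"])
a=cv2.imread("pics/top9.png")[110:280,150:500]; cv2.imwrite("pics/c9.png",cv2.resize(a,None,fx=2.25,fy=2.25,interpolation=cv2.INTER_CUBIC))
E
```

```text
scene jar0 [(0.96, [0.552, -0.428, 0.058]), (0.93, [0.541, -0.362, 0.055]), (0.8, [0.546, -0.295, 0.058]), (0.15, [0.616, 0.342, -0.002])]
scene lid0 [(0.9, [0.622, 0.0, 0.089]), (0.81, [0.336, 0.068, 0.002]), (0.66, [0.658, -0.007, 0.065]), (0.6, [0.58, 0.004, 0.109])]
top jar0 [(0.93, [0.551, -0.292, 0.06]), (0.84, [0.55, -0.427, 0.064]), (0.78, [0.543, -0.362, 0.06]), (0.62, [0.47, 0.48, 0.002])]
top lid0 [(0.73, [0.343, -0.107, 0.002]), (0.65, [0.695, -0.022, 0.043])]
59.55 [ 0.55213198 -0.11121419  0.25949006]
```

View pics/c9.png

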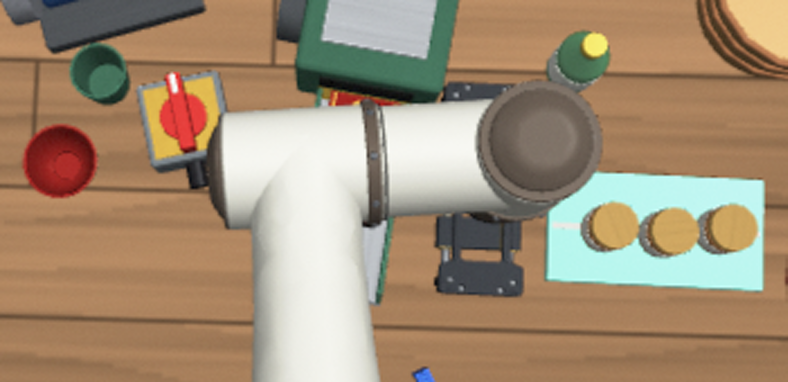

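The jars stand in a row on the white line at crop pixels (610,226), (672,231) and (731,228), about 67 mm apart. Next I turn the isolator on.

```bash
python3 - <<'E'
from h import *
Q=pose(1.758)
plan([((.6665,.1965,.22),Q,41),((.6665,.1965,.13),Q,29)])
E
```

```text
t 59.5 tcp [ 0.5521 -0.1112  0.2595] q [ 0.09  0.26 -0.09 -0.   -1.23 -0.11] gap 0.45
 turn 10 rows (0..9) [0,0,0.98]
 move 10 rows (10..19) [-0.56,0.94,0.13]
 move 4 rows (20..23) [0,0,0.76]
rows 24 end err mm [ 0.1  0.2 -0.1]
```

>>> send_rows([
  {"xyz": [0,0,0],"angular": [0,0,0.98]},
  {"xyz": [0,0,0],"angular": [0,0,0.98]},
  {"xyz": [0,0,0],"angular": [0,0,0.98]},
  {"xyz": [0,0,0],"angular": [0,0,0.98]},
  {"xyz": [0,0,0],"angular": [0,0,0.98]},
  {"xyz": [0,0,0],"angular": [0,0,0.98]},
  {"xyz": [0,0,0],"angular": [0,0,0.98]},
  {"xyz": [0,0,0],"angular": [0,0,0.98]},
])

```text
t: 60.35
tcp_pos: [0.5521, -0.1113, 0.2595]
eef_rot: [-0.699, 3.062, 0.003]
wrist_force: [-0.7, -0.0, -0.6]
finger_gap: 0.453
finger_force: 0.0
```

>>> send_rows([
  {"xyz": [0,0,0],"angular": [0,0,0.98]},
  {"xyz": [0,0,0],"angular": [0,0,0.98]},
  {"xyz": [-0.56,0.94,0.13],"angular": [0,0,0]},
  {"xyz": [-0.56,0.94,0.13],"angular": [0,0,0]},
  {"xyz": [-0.56,0.94,0.13],"angular": [0,0,0]},
  {"xyz": [-0.56,0.94,0.13],"angular": [0,0,0]},
  {"xyz": [-0.56,0.94,0.13],"angular": [0,0,0]},
  {"xyz": [-0.56,0.94,0.13],"angular": [0,0,0]},
])

```text
t: 61.15
tcp_pos: [0.6212, 0.0746, 0.2363]
eef_rot: [-0.284, 3.128, 0.003]
wrist_force: [1.0, -0.2, -0.6]
finger_gap: 0.445
finger_force: 0.0
```

>>> send_rows([
  {"xyz": [-0.56,0.94,0.13],"angular": [0,0,0]},
  {"xyz": [-0.56,0.94,0.13],"angular": [0,0,0]},
  {"xyz": [-0.56,0.94,0.13],"angular": [0,0,0]},
  {"xyz": [-0.56,0.94,0.13],"angular": [0,0,0]},
  {"xyz": [0,0,0.76],"angular": [0,0,0]},
  {"xyz": [0,0,0.76],"angular": [0,0,0]},
  {"xyz": [0,0,0.76],"angular": [0,0,0]},
  {"xyz": [0,0,0.76],"angular": [0,0,0]},
])

```text
t: 61.95
tcp_pos: [0.6667, 0.1968, 0.1288]
eef_rot: [-0.284, 3.128, 0.003]
wrist_force: [0.1, 0.2, 0.3]
finger_gap: 0.451
finger_force: 0.0
```

```bash
python3 - <<'E'
from h import *
plan([((.6665,.1965,.081),pose(1.758),20)])
c=vision.camera("top"); cv2.imwrite("pics/t10.png",cv2.resize(c["img"][110:280,150:500],None,fx=2.25,fy=2.25,interpolation=cv2.INTER_CUBIC))
for l in ("jar0","lid0"): print(l,[(round(d["p"],2),np.round(d["xyz"],3).tolist()) for d in nets.tip_of("top",l)])
E
```

```text
t 62.0 tcp [0.6667 0.1968 0.1288] q [ 0.52  0.57  0.08 -0.   -1.07 -1.91] gap 0.45
 move 3 rows (0..2) [0,0,0.53]
rows 3 end err mm [0.2 0.4 0.1]
jar0 [(0.82, [0.548, -0.428, 0.064]), (0.71, [0.471, 0.476, 0.001]), (0.67, [0.545, -0.364, 0.059]), (0.65, [0.549, -0.293, 0.06])]
lid0 [(0.96, [0.698, -0.018, 0.044]), (0.93, [0.66, -0.01, 0.063]), (0.84, [0.62, -0.002, 0.086]), (0.82, [0.344, -0.107, 0.004]), (0.6, [0.585, 0.008, 0.113]), (0.56, [0.339, 0.065, 0.001])]
```

View pics/t10.png

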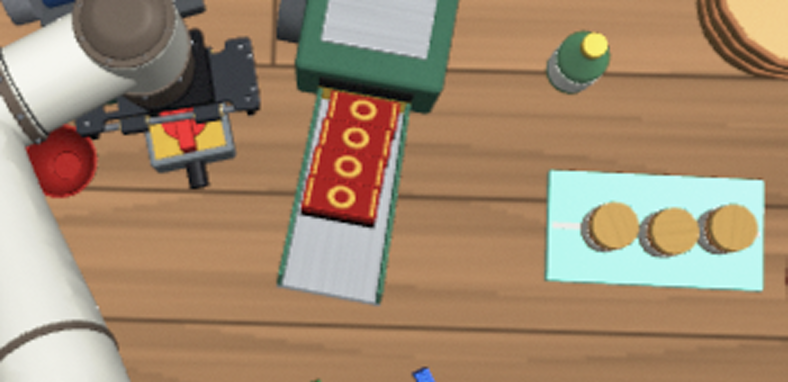

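Four lids lie red face up in line at (363,110), (355,137), (348,166) and (341,197), and the three jars are in their row. Now I grip the handle and turn it anticlockwise.

>>> send_rows([
  {"xyz": [0,0,0.53],"angular": [0,0,0]},
  {"xyz": [0,0,0.53],"angular": [0,0,0]},
  {"xyz": [0,0,0.53],"angular": [0,0,0]},
  {"xyz": [0,0,0],"angular": [0,0,0]},
  {"xyz": [0,0,0],"angular": [0,0,0]},
  {"xyz": [0,0,0],"angular": [0,0,0]},
  {"xyz": [0,0,0],"angular": [0,0,0]},
  {"xyz": [0,0,0],"angular": [0,0,0]},
])

```text
t: 62.9
tcp_pos: [0.6667, 0.198, 0.0833]
eef_rot: [-0.286, 3.126, 0.004]
wrist_force: [-0.3, -0.3, -0.3]
finger_gap: 0.454
finger_force: 0.0
```

>>> send_rows([
  {"xyz": [0,0,0],"angular": [0,0,0]},
  {"xyz": [0,0,0],"angular": [0,0,0]},
  {"xyz": [0,0,0],"angular": [0,0,0]},
  {"xyz": [0,0,0],"angular": [0,0,0]},
  {"xyz": [0,0,0],"angular": [0,0,0]},
  {"xyz": [0,0,0],"angular": [0,0,0]},
  {"xyz": [0,0,0],"angular": [0,0,0]},
  {"xyz": [0,0,0],"angular": [0,0,0]},
], hand=1)

```text
t: 63.7
tcp_pos: [0.6664, 0.1966, 0.0824]
eef_rot: [-0.287, 3.128, 0.0]
wrist_force: [0.8, -5.5, 0.9]
finger_gap: 0.207
finger_force: 29.6
```

>>> send_rows([
  {"xyz": [0,0,0],"angular": [0,0,-0.6]},
  {"xyz": [0,0,0],"angular": [0,0,-0.6]},
  {"xyz": [0,0,0],"angular": [0,0,-0.6]},
  {"xyz": [0,0,0],"angular": [0,0,-0.6]},
  {"xyz": [0,0,0],"angular": [0,0,-0.6]},
  {"xyz": [0,0,0],"angular": [0,0,-0.6]},
  {"xyz": [0,0,0],"angular": [0,0,-0.6]},
  {"xyz": [0,0,0],"angular": [0,0,-0.6]},
])

```text
t: 64.5
tcp_pos: [0.6667, 0.1956, 0.0823]
eef_rot: [1.301, -2.859, 0.001]
wrist_force: [2.9, -7.3, -0.2]
finger_gap: 0.205
finger_force: 30.0
```

>>> send_rows([
  {"xyz": [0,0,0],"angular": [0,0,-0.6]},
  {"xyz": [0,0,0],"angular": [0,0,-0.6]},
  {"xyz": [0,0,0],"angular": [0,0,-0.6]},
  {"xyz": [0,0,0],"angular": [0,0,-0.6]},
  {"xyz": [0,0,0],"angular": [0,0,-0.6]},
  {"xyz": [0,0,0],"angular": [0,0,-0.6]},
  {"xyz": [0,0,0],"angular": [0,0,-0.6]},
  {"xyz": [0,0,0],"angular": [0,0,-0.4]},
])

```text
t: 65.3
tcp_pos: [0.6677, 0.1951, 0.0823]
eef_rot: [-2.136, 2.303, -0.003]
wrist_force: [5.3, -9.7, -1.6]
finger_gap: 0.205
finger_force: 30.0
```

>>> send_rows([
  {"xyz": [0,0,0],"angular": [0,0,-0.2]},
  {"xyz": [0,0,0],"angular": [0,0,0]},
  {"xyz": [0,0,0],"angular": [0,0,0]},
  {"xyz": [0,0,0],"angular": [0,0,0]},
  {"xyz": [0,0,0],"angular": [0,0,0]},
  {"xyz": [0,0,0],"angular": [0,0,0]},
  {"xyz": [0,0,0],"angular": [0,0,0]},
  {"xyz": [0,0,0],"angular": [0,0,0]},
])

```text
t: 66.1
tcp_pos: [0.6678, 0.1951, 0.0824]
eef_rot: [-2.165, 2.275, -0.003]
wrist_force: [6.0, -9.0, -1.7]
finger_gap: 0.207
finger_force: 30.0
```

```bash
python3 - <<'E'
from h import *
s=bot.state(); y=Ro.from_rotvec(s["eef_rot"]).as_matrix()[:,1]; print("psi",np.arctan2(y[1],y[0])%(2*np.pi),"bar",np.arctan2(y[1],y[0])%(2*np.pi)-np.pi/2,s["torque"],s["finger_gap"])
E
```

```text
psi 3.092291789371112 bar 1.5214954625762154 [-2.69076913 -1.54304662 -0.02355838] 0.207132229116764
```

>>> send_rows([
  {"xyz": [0,0,0],"angular": [0,0,-0.2]},
  {"xyz": [0,0,0],"angular": [0,0,-0.2]},
  {"xyz": [0,0,0],"angular": [0,0,-0.1]},
  {"xyz": [0,0,0],"angular": [0,0,-0.1]},
  {"xyz": [0,0,0],"angular": [0,0,0]},
  {"xyz": [0,0,0],"angular": [0,0,0]},
  {"xyz": [0,0,0],"angular": [0,0,0]},
  {"xyz": [0,0,0],"angular": [0,0,0]},
])

```text
t: 66.9
tcp_pos: [0.6679, 0.1952, 0.0823]
eef_rot: [-2.258, 2.182, -0.003]
wrist_force: [5.4, -9.0, -3.1]
finger_gap: 0.204
finger_force: 30.0
```

```bash
python3 - <<'E'
from h import *
s=bot.state(); y=Ro.from_rotvec(s["eef_rot"]).as_matrix()[:,1]; print("bar",np.arctan2(y[1],y[0])%(2*np.pi)-np.pi/2,s["torque"],s["finger_gap"])
E
```

```text
bar 1.6049462259867573 [-2.72579529 -1.65852501 -0.06312301] 0.20425515848525583
```

>>> send_rows([
  {"xyz": [0,0,0],"angular": [0,0,0]},
  {"xyz": [0,0,0],"angular": [0,0,0]},
  {"xyz": [0,0,0],"angular": [0,0,0]},
  {"xyz": [0,0,0],"angular": [0,0,0]},
  {"xyz": [0,0,0],"angular": [0,0,0]},
  {"xyz": [0,0,-1],"angular": [0,0,0]},
  {"xyz": [0,0,-1],"angular": [0,0,0]},
  {"xyz": [0,0,-1],"angular": [0,0,0]},
], hand=0.1)

```text
t: 67.7
tcp_pos: [0.666, 0.1979, 0.1732]
eef_rot: [-2.261, 2.18, 0.002]
wrist_force: [0.3, 0.1, -0.2]
finger_gap: 0.451
finger_force: 0.0
```

>>> send_rows([
  {"xyz": [0,0,-1],"angular": [0,0,0]},
  {"xyz": [0,0,-1],"angular": [0,0,0]},
  {"xyz": [0,0.9,0],"angular": [0,0,0]},
  {"xyz": [0,0.9,0],"angular": [0,0,0]},
  {"xyz": [0,0.9,0],"angular": [0,0,0]},
  {"xyz": [0,0.9,0],"angular": [0,0,0]},
  {"xyz": [0,0.9,0],"angular": [0,0,0]},
  {"xyz": [0,0.9,0],"angular": [0,0,0]},
])

```text
t: 68.5
tcp_pos: [0.5031, 0.1918, 0.2324]
eef_rot: [-2.26, 2.18, 0.002]
wrist_force: [0.1, -0.2, 1.1]
finger_gap: 0.452
finger_force: 0.0
```

>>> send_rows([
  {"xyz": [0,0.9,0],"angular": [0,0,0]},
  {"xyz": [0,0,0],"angular": [0,0,0]},
  {"xyz": [0,0,0],"angular": [0,0,0]},
  {"xyz": [0,0,0],"angular": [0,0,0]},
  {"xyz": [0,0,0],"angular": [0,0,0]},
  {"xyz": [0,0,0],"angular": [0,0,0]},
  {"xyz": [0,0,0],"angular": [0,0,0]},
  {"xyz": [0,0,0],"angular": [0,0,0]},
])

```text
t: 69.3
tcp_pos: [0.4776, 0.1907, 0.232]
eef_rot: [-2.26, 2.181, 0.002]
wrist_force: [-0.7, 0.5, 0.1]
finger_gap: 0.452
finger_force: 0.0
```

```bash
python3 - <<'E'
from h import *
c=vision.camera("top"); cv2.imwrite("pics/t11.png",cv2.resize(c["img"][110:280,150:500],None,fx=2.25,fy=2.25,interpolation=cv2.INTER_CUBIC))
for l in ("jar0","lid0"): print(l,[(round(d["p"],2),np.round(d["xyz"],3).tolist()) for d in nets.tip_of("top",l)])
print(bot.state()["t"],bot.state()["tcp_pos"])
E
```

```text
jar0 [(0.98, [0.545, -0.362, 0.059]), (0.66, [0.551, -0.43, 0.064])]
lid0 [(0.79, [0.695, -0.019, 0.042]), (0.69, [0.657, -0.009, 0.063]), (0.67, [0.586, 0.009, 0.112]), (0.62, [0.341, -0.104, 0.002]), (0.61, [0.621, -0.0, 0.09]), (0.53, [0.34, 0.067, 0.001]), (0.48, [0.47, 0.477, -0.0])]
69.45 [0.47742711 0.19071703 0.23216226]
```

View pics/t11.png

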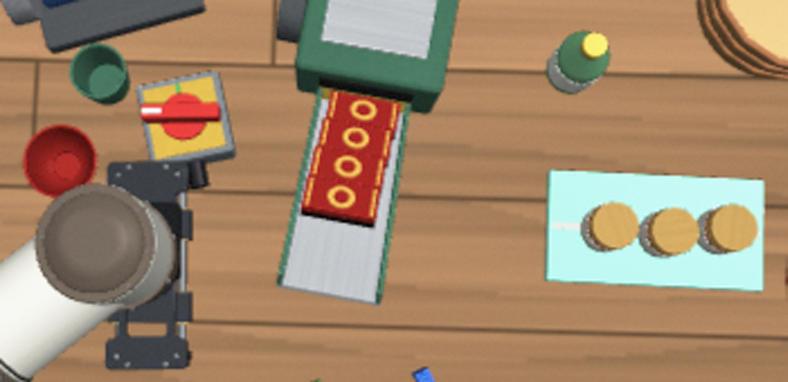

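The handle lies along y, with its white mark at (150,112). Its bar turned about 1.41 rad from the off direction, so it is fully on. The lids and jars are in place and the arm is clear, so I'm handing in.

```bash
python3 -c "
from plant import job; print(job.finish_job())"
```

```text
the job is handed in; nothing more can be done
None
```

I handed the job in after about 70 s on the robot's clock, with no verdict returned. The last picture shows the isolator fully on, all four lids red face up in line against the stop, and the three jars on the white line about 67 mm apart.

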